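Put the bowl covers and pot lids away on the pull-out tray

TASK

Pull the white tray all the way out from under the rack, then put all the covers and lids on it: nest the domed bowl covers hollow side up, each cupped inside the one below, with the lowest one's knob in the blue ring, and stack the flat orange pot lids squarely in one pile on the marked square, their sides in line with it. Then push the loaded tray fully home under the rack's board, and leave the bottles, jar, tin, mug and spoon where they are.

Things in the scene. Friction and masses are not known exactly. Their poses are not given: they have to be found in the camera images.
- dome0: domed aluminium-coloured bowl cover, hollow side up: 112 mm across, 64 mm high. Origin under the foot of its black knob (50 mm across, 22 mm high), z up when hollow side up. Rim: upright blue band 8 mm thick (radius 48 to 56 mm), 46 to 64 mm above the origin; grip it from above, one finger inside, one outside. 0.09 to 0.18 kg. May be absent.
- dome1: domed cover just like dome0. Its band is a 12-sided ring, its flats facing the body's own x axis and every 30 degrees on from it: grip mid-flat. A 4 mm wall widens as a cone from the knob to the band. May be absent.
- dome2: domed cover just like dome0. Its inner floor is flat, 58 mm across, 26 mm above the origin. Set hollow side up inside another cover, it rests with its knob on the other's inner floor, so 26 mm higher, with about 4 mm of play sideways. May be absent.
- flat0: flat square orange plastic pot lid with a yellow panel, 64 x 64 x 12 mm, sides along its own x and y; both faces are alike and either may be up; origin at the centre of the face that is underneath at the start, z up at the start; 50 to 100 g. May be absent.
- flat1: flat square orange plastic pot lid with a yellow panel, 64 x 64 x 12 mm, sides along its own x and y; both faces are alike and either may be up; origin at the centre of the face that is underneath at the start, z up at the start; 50 to 100 g. May be absent.
- flat2: flat square orange plastic pot lid with a yellow panel, 64 x 64 x 12 mm, sides along its own x and y; both faces are alike and either may be up; origin at the centre of the face that is underneath at the start, z up at the start; 50 to 100 g. May be absent.
- rack: low steel rack whose shelf board overhangs the tray: origin on the counter under the middle of the board's front edge, x in under the board (away from the robot), y along the edge. Board: 0 to 240 mm in x, -210 to 210 mm in y, underside 165, top 183 mm up; egg trays and a tub on it, up to 260 mm high, from 80 mm behind the edge. Legs 24 mm square at the corners.
- tray (a joint): how far the white tray is drawn out along the rack's -x (m): 0 fully home, 0.23 out to its stop, its deck then 70 mm clear of the board. It stays where left and takes 4 to 7 N to move. Deck 150 (x) by 300 mm (y), top 18 mm above the counter, an 8 mm high rail along its back. Home, the deck's front edge is 10 mm behind the board's.
- tray_grip (a point): centre of the top of the red upright grip block on the tongue at the tray's front, 70 mm ahead of the deck's front edge: 30 mm along the rack's x, 24 mm along y, 45 mm tall, its top 63 mm above the counter. It moves with the tray; axes as the rack's.
- tray_nest (a point): point on the tray's deck (its top face) at the centre of the blue raised ring (inner radius 36 mm, 6 mm high) that takes the lowest cover's knob; 76 mm to the +y side of the tray's middle, midway along its depth. It moves with the tray; axes as the rack's.
- tray_pile (a point): point on the tray's deck (its top face) at the centre of the orange-edged grey square (70 mm, sides along x and y) for the flat lids; 95 mm to the -y side of the tray's middle, midway along its depth. It moves with the tray; axes as the rack's.
- jar: bystander: amber jar with red cap, 56 mm across, 62 mm high; origin under its centre
- tin: bystander: green tin, 56 mm across, 60 mm high; origin under its centre
- sauce: bystander: tall dark sauce bottle, 72 mm across, 240 mm high; origin under its centre
- vinegar: bystander: tall clear bottle, 72 mm across, 240 mm high; origin under its centre
- mug: bystander: white mug, 76 mm across, 80 mm high; origin under its centre
- spoon: bystander: wooden spoon, 140 mm long, lying along its x; origin under its middle
Things that resemble listed ones, but are neither listed nor needed, are in the scene too. What is shaped like the flat1 but pink or turquoise is not meant.

How it is judged (in metres and radians):
On the way, in this order (a step that is already met when the one before it is completed fails the run):
1. the tray is pulled out to its stop (value of joint tray above 0.215 m), for 0.1 s.
2. all domed covers are nested hollow side up at the ring and all flat lids are piled squarely on the marked square, the tray still drawn out (horizontal distance between each of dome0, dome1, dome2 and tray_nest below 0.02 m and angle between each of dome0, dome1, dome2's own z axis and vertical below 0.12 rad and z of dome0 in the frame of tray_nest between -0.004 and 0.062 m and z of dome1 in the frame of tray_nest between -0.004 and 0.062 m and z of dome2 in the frame of tray_nest between -0.004 and 0.062 m and horizontal distance between each of flat0, flat1, flat2 and tray_pile below 0.012 m and (angle between the x axis of flat0 and the x axis of tray_pile, either way round below 0.12 rad or angle between the x axis of flat0 and the y axis of tray_pile, either way round below 0.12 rad) and angle between the z axis of each of flat0, flat1, flat2 and the z axis of tray_pile, either way round below 0.08 rad and z of each of flat0, flat1, flat2 in the frame of tray_pile below 0.04 m and (angle between the x axis of flat1 and the x axis of tray_pile, either way round below 0.12 rad or angle between the x axis of flat1 and the y axis of tray_pile, either way round below 0.12 rad) and (angle between the x axis of flat2 and the x axis of tray_pile, either way round below 0.12 rad or angle between the x axis of flat2 and the y axis of tray_pile, either way round below 0.12 rad) and horizontal distance between each of flat1, flat2 and flat0 below 0.012 m and horizontal distance between flat2 and flat1 below 0.012 m and value of joint tray above 0.1 m), for 0.3 s.
3. the tray is pushed fully home (value of joint tray below 0.008 m), for 0.2 s.
At the end, for the whole second after the job is handed in: Tray home (8 mm). Domed covers hollow side up (0.12 rad) in one nest: centres within 20 mm of the ring's, feet at most 62 mm above the deck. Flat lids in one pile: centres within 12 mm of the square's and each other's, sides within 0.12 rad of its, flat, at most 40 mm up. All at rest (horizontal distance between each of dome0, dome1, dome2 and tray_nest below 0.02 m and angle between each of dome0, dome1, dome2's own z axis and vertical below 0.12 rad and z of dome0 in the frame of tray_nest between -0.004 and 0.062 m and z of dome1 in the frame of tray_nest between -0.004 and 0.062 m and z of dome2 in the frame of tray_nest between -0.004 and 0.062 m and horizontal distance between each of flat0, flat1, flat2 and tray_pile below 0.012 m and (angle between the x axis of flat0 and the x axis of tray_pile, either way round below 0.12 rad or angle between the x axis of flat0 and the y axis of tray_pile, either way round below 0.12 rad) and angle between the z axis of each of flat0, flat1, flat2 and the z axis of tray_pile, either way round below 0.08 rad and z of each of flat0, flat1, flat2 in the frame of tray_pile below 0.04 m and (angle between the x axis of flat1 and the x axis of tray_pile, either way round below 0.12 rad or angle between the x axis of flat1 and the y axis of tray_pile, either way round below 0.12 rad) and (angle between the x axis of flat2 and the x axis of tray_pile, either way round below 0.12 rad or angle between the x axis of flat2 and the y axis of tray_pile, either way round below 0.12 rad) and horizontal distance between each of flat1, flat2 and flat0 below 0.012 m and horizontal distance between flat2 and flat1 below 0.012 m and linear speed of each of dome0, dome1, dome2, flat0, flat1, flat2 below 0.02 m/s and value of joint tray below 0.008 m); the robot touches nothing.
It fails at once if the jar, tin, spoon, mug or a bottle is shoved more than 6 cm (distance of any of jar, tin, sauce, vinegar, mug, spoon from where it was at the start of the episode above 0.06 m).
It fails at once if the jar, tin, mug or a bottle is knocked over (angle between any of jar, tin, sauce, vinegar, mug's own z axis and vertical above 0.6 rad).
Of dome0, dome1, dome2 only 2 to 3 are there at a start; the rules pass over those that are not, and their reading is None.
Of flat0, flat1, flat2 only 2 to 3 are there at a start; the rules pass over those that are not, and their reading is None.
At some moment in a run one of flat0, flat1, flat2 may be knocked a few centimetres aside while the robot is not near it.
Once in a run the grip may slacken for a moment while it holds something.
It also fails if it takes over 210 s, if anything falls off the work surface, if the arm or the gripper's body presses on something with over 40 N, if the wrist force passes 120 N, or if a joint passes its speed limit or range.

ROBOT

A 6-joint arm with a two-finger parallel gripper is mounted at the origin on the work surface. World frame = base frame: x ahead of the robot, y to its left, z up, the work surface at z = 0. Lengths are in m, angles in degrees, forces in N, time in s.
With the tool pointing down it reaches from about 0.4 to 0.825 m from the base axis. Payload 7 kg.
Tool frame: the origin (TCP) lies on the centre line of the jaws, within the pads' length; the fingertips stand 14 mm ahead of it and the grasp point (between the pads) lies 5 mm behind it; z points along the fingers, y is the line along which they close (so a half turn about z gives the same grasp; the last joint's range is limited). The gripper opens to 88 mm and grips with 3 to 60 N. Pads are 19 mm wide; open, the fingers measure 130 mm over their backs; the gripper's body (78 mm by 193 mm) begins 47 mm behind the grasp point.
Start: joints at [-53.451, 20.546, 0.682, 0, -70.136, -16.507], TCP at [0.231, -0.634, 0.241] pointing down, gripper open.
Joint ranges: [-176.03, 176.03], [-82.01, 121.73], [-58.28, 71.71], [-173.87, 95.51], [-174.79, -0.11], [-173.66, 173.66]. Speed limits (degrees/s): [136.94, 136.94, 172.46, 180, 180, 180].

INTERFACE

Orientations are given as [roll, pitch, yaw] about the fixed x, y, z axes, in that order (R = Rz(yaw) Ry(pitch) Rx(roll)).
In Python, from plant import r gives the robot as it stands.
- The arm moves only by the tool send_rows, never from a script. Its argument "steps" is a list of rows, each an object with "dp": the shift along the tool's x, y, z in mm, a list of three; "roll": the turn about the tool's z in rad; "jaw": the opening in per cent of the stroke, from 0 (shut) to 100 (fully open). In form: [{"dp": [tx, ty, tz], "roll": roll, "jaw": jaw}, ...]. A call has 1 to 5 rows; each row is the pose to reach, as a shift and turn from the pose commanded when the call began, along the tool's axes at that moment; what a row does not reach only later rows make up. A row lasts 1/8 s, in which the tool goes at most 62.5 mm and 10.7 degrees, less where a joint would pass 70% of its speed; a pose out of reach is approached as far as the arm can. A call with a gripper value outside its range is refused whole. The fingers move at their own pace and stop on an object; "newtons" is the grip in N (left out, the last holds). Time passes only in rows, so rows that repeat a pose let the fingers close. It gives the time, the measured TCP pose, the force, the opening and the grip force at its end, in the units of the state.
- r.get_state(): the state, without advancing time (a new reading comes with each control period).
- r.capture(name): name is "scene" or "top"; returns a dict with "image" (480x640x3 uint8, blue, green, red), "K" (3x3 intrinsics, pixels), "rvec" (rotation vector, rad) and "tvec" (3), from world to camera coordinates, as OpenCV has them. Camera axes: x right, y down, z forward; pixel columns grow to the right and rows downward; lengths in m; the calibration is good to about 2 mm. A picture is of the moment at which its call begins. There is no depth.
- r.close_job(): hands the job in; it is judged then, once.
The state is a dict: "time_s": time; "joints": joint angles; "qd": joint speeds; "joint_torque": joint torques, N m; "tcp_pos": TCP position; "eef_rot": TCP orientation; "contact_force": force on the tool from outside, world axes, zero at the start; "moment": the same for the moment, N m; "gripper_width": finger opening in m; "gripper_force": force on a finger pad.
Only numpy, scipy, OpenCV 4.12 (cv2) and the standard library are available. Lean on these libraries where they do the work, as an engineer would, in place of code of your own. Each camera call takes 0.05 s, during which the arm holds its last target. There are 200 camera calls.

## Working session

There is one attempt and no reset: what is moved stays moved. The work goes in short steps, Python scripts to look and compute and a tool call to move; the robot and the scene stay as the last step left them, time stands still between calls to the robot, and variables do not carry over. Pictures are saved under pics/ and viewed, at most 14 in all, crops included, and the job is handed in when it is done.

Besides the shell and the picture viewer there is one more tool, called after "Call:" as name([rows], argument=value, ...), one row to a line, values as JSON. send_rows: Moves the arm, as the interface text tells. Its arguments: {"type":"object","properties":{"steps":{"type":"array","items":{"type":"object","properties":{"dp":{"type":"array","items":{"type":"number"}},"roll":{"type":"number"},"jaw":{"type":"number"}}}},"newtons":{"type":"number"}},"required":["steps"]}

```bash
ls; mkdir -p pics
cat > h.py <<'E'
import numpy as np, cv2
from plant import r
def cap(n):
    c=r.capture(n); return c['image'],(np.array(c['K'],float),np.array(c['rvec'],float),np.array(c['tvec'],float))
def ray(cal,u,v):
    K,rv,tv=cal; R=cv2.Rodrigues(rv)[0]
    d=R.T@np.linalg.inv(K)@np.array([u,v,1.0]); return -R.T@tv.ravel(),d
def onz(cal,u,v,z):
    o,d=ray(cal,u,v); return o+d*(z-o[2])/d[2]
def proj(cal,p):
    K,rv,tv=cal; return cv2.projectPoints(np.array(p,float).reshape(-1,3),rv,tv,K,None)[0].reshape(-1,2)
E
python3 - <<'E'
from h import *
for n in("scene","top"):
    im,c=cap(n); cv2.imwrite(f"pics/{n}0.png",im); print(n,ray(c,320,240),c[0][0,0])
s=r.get_state();print(s)
E
```

```text
pics
scene (array([ 0.67558786, -0.4398883 ,  1.54231762]), array([-0.10854716,  0.29656408, -0.94886273])) 564.3494710527023
top (array([0.30587119, 0.01154798, 1.60124561]), array([ 0.11446771,  0.00142552, -0.99350545])) 555.0026822933386
{'time_s': 0.1, 'joints': array([-5.34514741e+01,  2.05882974e+01,  6.38277040e-01, -1.75715460e-02,
       -7.01322717e+01, -1.65079370e+01]), 'qd': array([-0.03131479, -0.08288399,  0.06718268,  0.05332862, -0.02213226,
        0.02374637]), 'joint_torque': array([-1.37610648e-03, -5.84162450e+01,  2.93753779e+01,  7.01560378e+00,
        1.02209425e-02, -5.74838327e-05]), 'tcp_pos': array([ 0.23116671, -0.63375528,  0.23970027]), 'eef_rot': array([ 1.79916406e+02, -7.54711359e-03, -1.59965389e+02]), 'contact_force': array([0.70444288, 0.8171364 , 0.22845153]), 'moment': array([ 0.00138739, -0.03002246, -0.02058376]), 'gripper_force': 0.0, 'gripper_width': 0.08763372030536279}
```

View pics/top0.png

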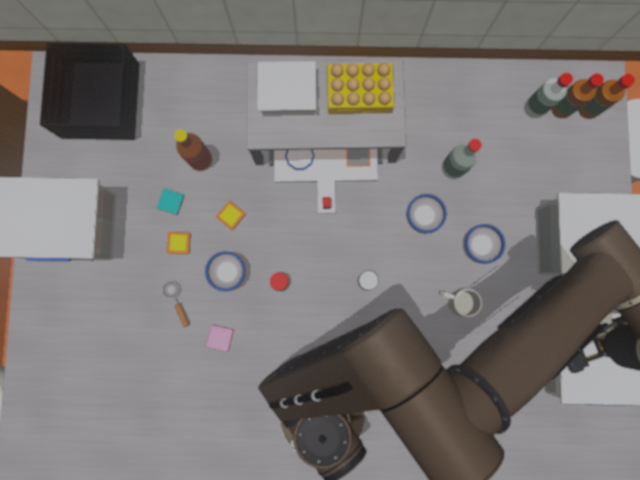

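View pics/scene0.png

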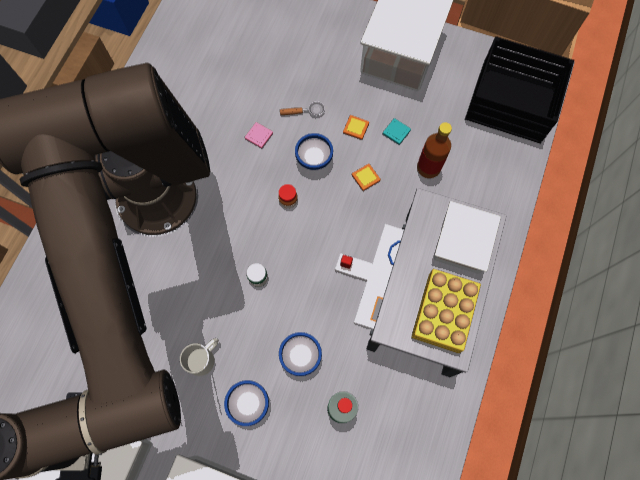

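Top view: rack upper centre, red tray grip (327,202), three hollow-up domes (225,271), (426,213), (484,244). The orange/yellow lids are at (231,215) and (178,243). Turquoise (170,202) and pink (219,338) are decoys. The scene view shows the same items.

```bash
cat > meas.py <<'E'
from h import *
def blobs(mask,amin):
    n,l,s,c=cv2.connectedComponentsWithStats(mask.astype(np.uint8)*255)
    return [(i,s[i],c[i],l==i) for i in range(1,n) if s[i,4]>=amin]
def lids(im,cal,z=.012,amin=100):
    h=cv2.cvtColor(im,cv2.COLOR_BGR2HSV); m=(h[...,0]>5)&(h[...,0]<33)&(h[...,1]>190)&(h[...,2]>150)
    out=[]
    for i,s,c,b in blobs(m,amin):
        cn=max(cv2.findContours(b.astype(np.uint8),0,1)[0],key=cv2.contourArea)
        P=np.array([onz(cal,u,v,z)[:2] for u,v in cn.reshape(-1,2)])*1000
        (x,y),(w,hh),a=cv2.minAreaRect(P.astype(np.float32)); out.append((round(x,1),round(y,1),round(w,1),round(hh,1),round(a,1),c.round()))
    return out
def domes(im,cal,z=.064):
    h=cv2.cvtColor(im,cv2.COLOR_BGR2HSV); m=(h[...,0]>100)&(h[...,0]<125)&(h[...,1]>110)
    out=[]
    for i,s,c,b in blobs(m,120):
        cn=max(cv2.findContours(b.astype(np.uint8),0,1)[0],key=cv2.contourArea)
        P=np.array([onz(cal,u,v,z)[:2] for u,v in cn.reshape(-1,2)])*1000
        (x,y),(a1,a2),_=cv2.fitEllipse(P.astype(np.float32)); out.append((round(x,1),round(y,1),round(a1,1),round(a2,1),c.round()))
    return out
E
python3 - <<'E'
from meas import *
for n in("top","scene"):
    im,c=cap(n)
    print(n);[print(' lid',o) for o in lids(im,c)];[print(' dome',o) for o in domes(im,c)]
    h=cv2.cvtColor(im,cv2.COLOR_BGR2HSV)
    m=((h[...,0]<5)|(h[...,0]>174))&(h[...,1]>170)&(h[...,2]>90)
    for i,s,cc,b in blobs(m,20): print(' red',cc.round(1),s, onz(c,*cc,.063).round(4))
    if n=="top":
        for uv in((248,150),(404,148)): print('edge top',onz(c,*uv,.183).round(4))
        for uv in((274,181),(378,178)): print('deck front',onz(c,*uv,.018).round(4))
        for nm,uv,z in(('tin',(368,281),.06),('jar',(279,281),.062)): print(nm,onz(c,*uv,z).round(3))
        cv2.imwrite("pics/crop0.png",cv2.resize(im[130:300,150:510],None,fx=2.2,fy=2.2,interpolation=cv2.INTER_CUBIC))
E
```

```text
top
 lid (969.9, -98.7, 100.0, 26.9, 1.0, array([360.,  82.]))
 lid (954.1, -111.4, 129.7, 152.4, 3.3, array([370.,  94.]))
 dome (392.8, 276.0, 102.6, 103.4, array([224., 273.]))
 red [565.6  78.9] [560  74  12  11 101] [ 0.9651 -0.6892  0.063 ]
 red [596.6  79.8] [590  74  13  12 116] [ 0.9638 -0.7786  0.063 ]
 red [627.4  79.9] [621  74  13  13 122] [ 0.9651 -0.8677  0.063 ]
 red [474.5 144.4] [470 140  10  10  71] [ 0.765 -0.422  0.063]
edge top [0.7039 0.2068 0.183 ]
edge top [ 0.7164 -0.2029  0.183 ]
deck front [0.6588 0.1507 0.018 ]
deck front [ 0.673  -0.1519  0.018 ]
tin [ 0.372 -0.121  0.06 ]
jar [0.367 0.125 0.062]
scene
 lid (475.5, 418.5, 58.8, 60.5, 88.6, array([357., 129.]))
 dome (-350.6, 505.1, 133.8, 173.7, array([119.,  15.]))
 dome (393.4, 271.6, 108.8, 113.5, array([314., 151.]))
 dome (566.0, -286.8, 108.5, 108.8, array([300., 354.]))
 dome (483.3, -448.5, 107.7, 110.0, array([246., 403.]))
 red [286.8 192.4] [279 185  17  16 220] [0.3683 0.1229 0.063 ]
 red [346.3 260. ] [341 256  11   9  76] [ 0.5939 -0.0063  0.063 ]
 red [344.5 405.1] [338 398  14  15 159] [ 0.718  -0.3672  0.063 ]
```

View pics/crop0.png

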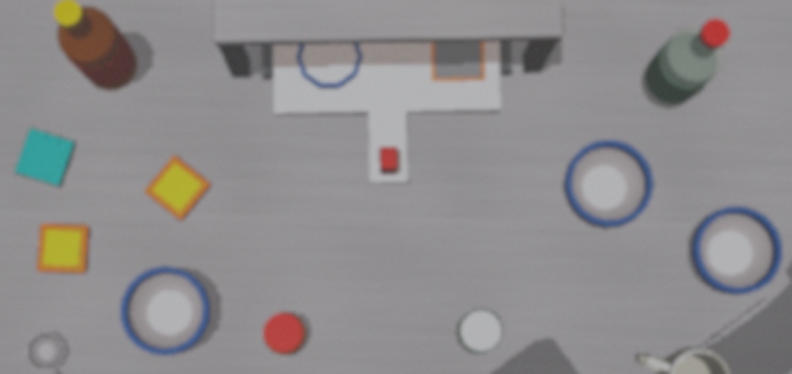

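The crop shows that the tray is already partly out, with part of the ring and square visible. Only two orange/yellow lids are visible: diamond (178,187) and square (63,248) in crop pixels. Both are orange-edged and yellow, which fits. Next I'll refine the dome flats and lid poses.

```bash
cat > dome.py <<'E'
from meas import *
from scipy.optimize import least_squares
def domefit(im,cal,cx,cy,z=.064):
    """fit 12-gon to band edges, mm; outer edge on the far side from camera, inner edge on the near side"""
    h=cv2.cvtColor(im,cv2.COLOR_BGR2HSV).astype(np.float32)
    b=im.astype(np.float32); blue=b[...,0]-b[...,2]
    cam=ray(cal,0,0)[0][:2]*1000
    for it in range(3):
        away=np.arctan2(cy-cam[1],cx-cam[0]); D=[]
        for t in np.radians(np.arange(0,360,1.5)):
            far=np.cos(t-away)>0.15; near=np.cos(t-away)<-0.15
            if not(far or near): continue
            rr=np.arange(52,66,.25) if far else np.arange(52,38,-.25)
            uv=proj(cal,np.c_[(cx+rr*np.cos(t))/1e3,(cy+rr*np.sin(t))/1e3,np.full(rr.size,z)]).astype(np.float32)
            p=cv2.remap(blue,uv[:,0].reshape(1,-1),uv[:,1].reshape(1,-1),cv2.INTER_LINEAR)[0]
            hi=p[:12].max(); lo=np.median(p[-12:]); k=np.where(p<(hi+lo)/2)[0]; k=k[k>int(np.argmax(p[:20]))]
            if hi-lo<20 or not len(k): continue
            k=k[0]; f=(p[k-1]-(hi+lo)/2)/(p[k-1]-p[k]); r0=rr[k-1]+(rr[k]-rr[k-1])*f
            D.append((t,r0,far))
        D=np.array(D); t,r0,fa=D.T
        def res(q,ph):
            d=(t-ph+np.pi/12)%(np.pi/6)-np.pi/12
            base=np.where(fa>0,56+q[2],48+q[3])/np.cos(d)
            return base+q[0]*np.cos(t)+q[1]*np.sin(t)-r0
        best=[]
        for ph in np.radians(np.arange(0,30,1)):
            s=least_squares(lambda q:res(q,ph),[0,0,0,0],loss='soft_l1'); best.append((s.cost,np.degrees(ph),s.x))
        best.sort(key=lambda a:a[0]); q=best[0][2]; cx+=q[0]; cy+=q[1]
    return round(cx,1),round(cy,1),best[0][1],q.round(1),round(best[0][0],1),round(max(x[0] for x in best),1),len(D)
E
cat > m2.py <<'E'
from dome import *
import sys
def lids2(im,cal,z=.012,amin=100):
    h=cv2.cvtColor(im,cv2.COLOR_BGR2HSV); m=(h[...,0]>3)&(h[...,0]<33)&(h[...,1]>130)&(h[...,2]>120)
    out=[]
    for i,s,c,b in blobs(m,amin):
        cn=max(cv2.findContours(b.astype(np.uint8),0,1)[0],key=cv2.contourArea)
        P=np.array([onz(cal,u,v,z)[:2] for u,v in cn.reshape(-1,2)])*1000
        (x,y),(w,hh),a=cv2.minAreaRect(P.astype(np.float32))
        if 45<w<80 and 45<hh<80: out.append((round(x,1),round(y,1),round(w,1),round(hh,1),round(a,1),c.round()))
    return out
E
python3 - <<'E'
from m2 import *
for n in("top","scene"):
    im,c=cap(n); print(n)
    for o in lids2(im,c): print(' lid',o)
    for d in((393,273),(566,-287),(483,-448)): print(' dome',*domefit(im,c,*d))
    h=cv2.cvtColor(im,cv2.COLOR_BGR2HSV)
    m=((h[...,0]<6)|(h[...,0]>172))&(h[...,1]>120)&(h[...,2]>90)
    for i,s,cc,b in blobs(m,20):
        P=onz(c,*cc,.063)
        if .4<P[0]<.7 and abs(P[1])<.08: print(' red',cc.round(1),s,P.round(4))
E
```

```text
top
 lid (951.6, -762.2, 64.5, 58.8, 39.6, array([582.,  91.]))
 lid (953.7, -848.7, 66.7, 60.1, 42.6, array([611.,  91.]))
 lid (557.6, 274.7, 59.9, 58.8, 52.4, array([230., 215.]))
 lid (476.1, 421.7, 58.0, 60.5, 1.0, array([178., 242.]))
 dome 392.8 276.9 26.0 [ 0.   0.  -1.  -0.8] 26.6 31.8 218
 dome 565.5 -283.8 22.0 [-0.   0.2 -1.  -0.7] 26.5 32.0 216
 dome 482.3 -446.0 2.0 [-0.1  0.1 -1.  -0.6] 24.6 34.8 218
 red [326.5 202. ] [324 198   6   9  54] [ 0.591  -0.0027  0.063 ]
scene
 lid (475.1, 419.2, 62.9, 62.9, 89.7, array([356., 127.]))
 lid (558.3, 272.0, 63.1, 63.2, 52.8, array([366., 177.]))
 dome 392.4 274.4 23.0 [-0.   0.  -1.  -0.8] 30.9 34.7 216
 dome 565.5 -286.1 14.0 [ 0.  -0.  -1.3 -0.4] 27.7 31.9 216
 dome 482.2 -448.5 25.0 [-0.   0.  -1.4 -0.3] 28.5 31.0 216
 red [346.3 259.6] [341 255  12  10  86] [ 0.5935 -0.0052  0.063 ]
```

```bash
cat > plan.py <<'E'
from h import *
from scipy.spatial.transform import Rotation as Ro
def plan(*wps,start=None,mx=280):
    """wps: (x,y,z mm, yaw deg). prints calls: dp mm, roll rad, relative to the pose at each call's start"""
    s=r.get_state()
    p=np.array(s['tcp_pos'])*1000; yaw=s['eef_rot'][2]; e=s['eef_rot']
    print('t%.1f'%s['time_s'],'pos',p.round(1),'rpy',np.round(e,1),'F',np.round(s['contact_force'],1),'w%.1f'%(s['gripper_width']*1e3),'gf%.1f'%s['gripper_force'],'J6 %.0f'%s['joints'][5])
    if start is not None: p=np.array(start[:3],float); yaw=start[3]
    tilt=True
    for w in wps:
        dy=(w[3]-yaw+90)%180-90 if len(w)<5 else w[3]-yaw
        D=np.array(w[:3],float)-p; n=max(1,int(np.ceil(max(np.linalg.norm(D)/mx,abs(dy)/50))))
        for k in range(n):
            R=Ro.from_euler('xyz',[e[0],e[1],yaw] if tilt else [180,0,yaw],degrees=True).as_matrix(); 
            print('  ->',(p+D/n).round(0),'yaw %.1f'%(yaw+dy/n),'| dp',(R.T@(D/n)).round(1),'roll %.3f'%(-np.radians(dy/n)))
            p=p+D/n; yaw+=dy/n
E
python3 -c "
from plan import *
plan((592,-4,240,-178),(592,-4,120,-178),(592,-4,49,-178))"
```

```text
t0.3 pos [ 231.2 -634.   240.2] rpy [ 180.   -0. -160.] F [0.  0.5 0.4] w87.7 gf0.0 J6 -17
  -> [ 351. -424.  240.] yaw -166.0 | dp [-1.849e+02  1.561e+02  1.000e-01] roll 0.105
  -> [ 472. -214.  240.] yaw -172.0 | dp [-167.6  174.6    0.2] roll 0.105
  -> [592.  -4. 240.] yaw -178.0 | dp [-148.4  191.2    0.2] roll 0.105
  -> [592.  -4. 120.] yaw -178.0 | dp [-0.0e+00 -1.0e-01  1.2e+02] roll 0.000
  -> [592.  -4.  49.] yaw -178.0 | dp [-0. -0. 71.] roll -0.000
```

Call:
send_rows([
  {"dp": [-37,31,0],"roll": 0.02,"jaw": 100},
  {"dp": [-74,62,0],"roll": 0.04,"jaw": 100},
  {"dp": [-111,93,0],"roll": 0.06,"jaw": 100},
  {"dp": [-148,124,0],"roll": 0.08,"jaw": 100},
  {"dp": [-185,156,0],"roll": 0.105,"jaw": 100},
])

```text
time_s: 0.92
tcp_pos: [0.3522, -0.4228, 0.2407]
eef_rot: [-180.0, 0.0, -166.0]
contact_force: [1.1, 0.4, 0.5]
gripper_width: 0.0875
gripper_force: 0.0
```

Call:
send_rows([
  {"dp": [-33,35,0],"roll": 0.02,"jaw": 100},
  {"dp": [-67,70,0],"roll": 0.04,"jaw": 100},
  {"dp": [-100,105,0],"roll": 0.06,"jaw": 100},
  {"dp": [-134,140,0],"roll": 0.08,"jaw": 100},
  {"dp": [-168,175,0],"roll": 0.105,"jaw": 100},
])

```text
time_s: 1.55
tcp_pos: [0.4728, -0.2122, 0.2409]
eef_rot: [-180.0, 0.0, -172.0]
contact_force: [0.8, -0.8, 0.3]
gripper_width: 0.0876
gripper_force: 0.0
```

Call:
send_rows([
  {"dp": [-30,38,0],"roll": 0.02,"jaw": 100},
  {"dp": [-60,76,0],"roll": 0.04,"jaw": 100},
  {"dp": [-90,114,0],"roll": 0.06,"jaw": 100},
  {"dp": [-119,153,0],"roll": 0.08,"jaw": 100},
  {"dp": [-148,191,0],"roll": 0.105,"jaw": 100},
])

```text
time_s: 2.17
tcp_pos: [0.5928, -0.0023, 0.2408]
eef_rot: [180.0, 0.0, -178.0]
contact_force: [-0.3, -0.6, 1.0]
gripper_width: 0.0873
gripper_force: 0.0
```

```bash
python3 -c "
from plan import *
plan((592,-4,49,-178))"
```

```text
t2.2 pos [592.8  -2.3 240.8] rpy [ 180.    0. -178.] F [-0.3 -0.6  1. ] w87.3 gf0.0 J6 -107
  -> [592.  -4.  49.] yaw -178.0 | dp [  0.9  -1.7 191.8] roll -0.001
```

Call:
send_rows([
  {"dp": [1,-2,50],"roll": 0,"jaw": 100},
  {"dp": [1,-2,100],"roll": 0,"jaw": 100},
  {"dp": [1,-2,145],"roll": 0,"jaw": 100},
  {"dp": [1,-2,175],"roll": 0,"jaw": 100},
  {"dp": [1,-2,192],"roll": 0,"jaw": 100},
])

```text
time_s: 2.8
tcp_pos: [0.5906, -0.0061, 0.0469]
eef_rot: [-180.0, -0.1, -178.0]
contact_force: [-0.7, 0.2, 0.6]
gripper_width: 0.0878
gripper_force: 0.0
```

Call:
send_rows([
  {"dp": [0,0,0],"roll": 0,"jaw": 0},
  {"dp": [0,0,0],"roll": 0,"jaw": 0},
  {"dp": [0,0,0],"roll": 0,"jaw": 0},
  {"dp": [0,0,0],"roll": 0,"jaw": 0},
], newtons=30)

```text
time_s: 3.3
tcp_pos: [0.5917, -0.0058, 0.0495]
eef_rot: [180.0, 0.1, -178.0]
contact_force: [-0.3, 0.1, -0.0]
gripper_width: 0.0533
gripper_force: 0.0
```

Call:
send_rows([
  {"dp": [0,0,0],"roll": 0,"jaw": 0},
  {"dp": [0,0,0],"roll": 0,"jaw": 0},
  {"dp": [0,0,0],"roll": 0,"jaw": 0},
  {"dp": [0,0,0],"roll": 0,"jaw": 0},
  {"dp": [0,0,0],"roll": 0,"jaw": 0},
])

```text
time_s: 3.92
tcp_pos: [0.5919, -0.0027, 0.0487]
eef_rot: [179.8, 0.1, -178.0]
contact_force: [-2.4, 18.0, 0.9]
gripper_width: 0.0239
gripper_force: 30.0
```

Call:
send_rows([
  {"dp": [15,0,0],"roll": 0,"jaw": 0},
  {"dp": [40,0,0],"roll": 0,"jaw": 0},
  {"dp": [70,0,0],"roll": 0,"jaw": 0},
  {"dp": [100,0,0],"roll": 0,"jaw": 0},
  {"dp": [130,0,0],"roll": 0,"jaw": 0},
])

```text
time_s: 4.55
tcp_pos: [0.4636, -0.0072, 0.0487]
eef_rot: [179.8, 0.4, -178.0]
contact_force: [4.2, 21.3, -10.0]
gripper_width: 0.0237
gripper_force: 30.0
```

Call:
send_rows([
  {"dp": [20,0,0],"roll": 0,"jaw": 0},
  {"dp": [35,0,0],"roll": 0,"jaw": 0},
  {"dp": [40,0,0],"roll": 0,"jaw": 0},
])

```text
time_s: 4.92
tcp_pos: [0.4233, -0.0085, 0.0487]
eef_rot: [179.7, 0.3, -178.0]
contact_force: [3.3, 21.0, -14.7]
gripper_width: 0.0238
gripper_force: 30.0
```

Call:
send_rows([
  {"dp": [3,-2,0],"roll": 0,"jaw": 0},
  {"dp": [6,-3,0],"roll": 0,"jaw": 0},
  {"dp": [9,-3,0],"roll": 0,"jaw": 0},
  {"dp": [12,-3,0],"roll": 0,"jaw": 0},
])

```text
time_s: 5.42
tcp_pos: [0.4202, -0.0086, 0.0499]
eef_rot: [179.5, 1.1, -177.8]
contact_force: [30.9, 18.6, -37.4]
gripper_width: 0.0237
gripper_force: 30.0
```

Call:
send_rows([
  {"dp": [-10,5,0],"roll": 0,"jaw": 0},
  {"dp": [-10,5,0],"roll": 0,"jaw": 60},
  {"dp": [-10,5,0],"roll": 0,"jaw": 100},
  {"dp": [-10,5,0],"roll": 0,"jaw": 100},
  {"dp": [-10,5,0],"roll": 0,"jaw": 100},
])

```text
time_s: 6.05
tcp_pos: [0.4191, -0.0101, 0.0486]
eef_rot: [-180.0, -0.0, -178.0]
contact_force: [0.8, 0.3, 0.3]
gripper_width: 0.0582
gripper_force: 0.0
```

Call:
send_rows([
  {"dp": [0,0,-40],"roll": 0,"jaw": 100},
  {"dp": [0,0,-90],"roll": 0,"jaw": 100},
  {"dp": [0,0,-145],"roll": 0,"jaw": 100},
  {"dp": [0,0,-200],"roll": 0,"jaw": 100},
  {"dp": [0,0,-200],"roll": 0,"jaw": 100},
])

```text
time_s: 6.68
tcp_pos: [0.4213, -0.0094, 0.2529]
eef_rot: [179.9, 0.5, -178.0]
contact_force: [-0.2, -0.4, -1.1]
gripper_width: 0.0877
gripper_force: 0.0
```

Run:
```python
from plan import *
from m2 import *
plan((475.6,420.4,230,-180),(475.6,420.4,15,-180))
for n in("top","scene"):
    im,c=cap(n); cv2.imwrite(f"pics/{n}1.png",im)
    for o in lids2(im,c): print(n,' lid',o)
```

```text
t6.7 pos [421.3  -9.4 252.9] rpy [ 179.9    0.5 -178. ] F [-0.2 -0.4 -1.1] w87.7 gf0.0 J6 -114
  -> [448. 205. 241.] yaw -179.0 | dp [-34.6 213.8  12.3] roll 0.018
  -> [476. 420. 230.] yaw -180.0 | dp [-30.8 214.4  12.2] roll 0.018
  -> [476. 420.  15.] yaw -180.0 | dp [  1.8  -0.5 215. ] roll -0.000
top  lid (952.1, -762.7, 64.5, 57.2, 39.3, array([582.,  91.]))
top  lid (953.7, -848.7, 66.7, 60.1, 42.6, array([611.,  91.]))
top  lid (557.8, 274.7, 60.0, 59.1, 52.9, array([230., 215.]))
top  lid (475.0, 422.1, 60.8, 58.9, 87.8, array([178., 242.]))
scene  lid (474.8, 419.7, 64.0, 62.3, 89.7, array([356., 127.]))
scene  lid (558.3, 272.2, 62.7, 63.0, 52.8, array([366., 176.]))
```

View pics/scene1.png

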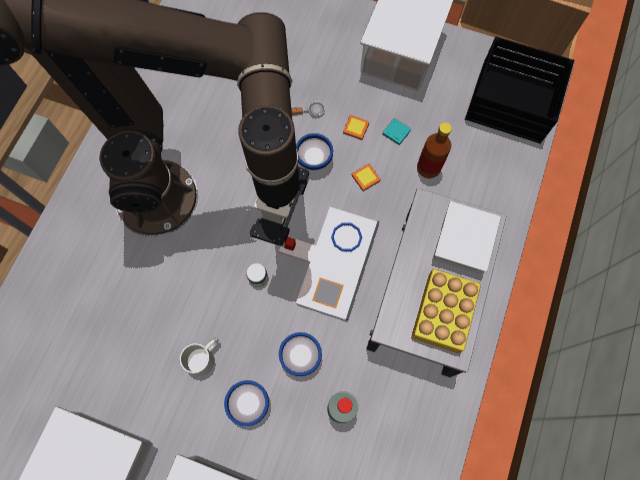

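Scene view: the tray is at its stop, ring at (346,237) and square at (328,292). The only orange/yellow lids are at (356,127) and (366,177), so there are two lids and three domes.

```bash
cat > tray.py <<'E'
from m2 import *
def tray(im,c):
    h=cv2.cvtColor(im,cv2.COLOR_BGR2HSV); b=im.astype(int)
    m=(b[...,0]-b[...,2]>40)
    for i,s,cc,bb in blobs(m,40):
        cn=max(cv2.findContours(bb.astype(np.uint8),0,1)[0],key=cv2.contourArea)
        P=np.array([onz(c,u,v,.024)[:2] for u,v in cn.reshape(-1,2)])*1000
        if len(P)<6: continue
        (x,y),(a1,a2),_=cv2.fitEllipse(P.astype(np.float32))
        if 450<x<650 and 0<y<150: print(' ring',round(x,1),round(y,1),round(a1,1),round(a2,1),cc.round())
    m=(b[...,2]-b[...,0]>50)&(h[...,0]>5)&(h[...,0]<25)
    for i,s,cc,bb in blobs(m,30):
        cn=max(cv2.findContours(bb.astype(np.uint8),0,1)[0],key=cv2.contourArea)
        P=np.array([onz(c,u,v,.018)[:2] for u,v in cn.reshape(-1,2)])*1000
        (x,y),(w,hh),a=cv2.minAreaRect(P.astype(np.float32))
        if 450<x<650 and -180<y<0: print(' sq',round(x,1),round(y,1),round(w,1),round(hh,1),round(a,1),cc.round())
E
python3 - <<'E'
from plan import *
from tray import *
print(r.get_state()['joints'].round(0))
plan((475.2,420.8,235,-91),(475.2,420.8,60,-91),(475.2,420.8,15,-91))
for n in("top","scene"):
    im,c=cap(n); print(n); tray(im,c)
E
```

```text
[  26.   -5.  -29.   -0.  -66. -114.]
t6.8 pos [419.1  -9.9 248.9] rpy [ 1.799e+02  1.000e-01 -1.780e+02] F [ 1.3  0.3 -0.6] w87.3 gf0.0 J6 -114
  -> [447. 205. 242.] yaw -134.5 | dp [-35.5 214.2   7.2] roll -0.759
  -> [475. 421. 235.] yaw -91.0 | dp [-173.2  130.9    7.3] roll -0.759
  -> [475. 421.  60.] yaw -91.0 | dp [  0.2  -0.2 175. ] roll -0.000
  -> [475. 421.  15.] yaw -91.0 | dp [ 0.1 -0.  45. ] roll -0.000
top
scene
 ring 568.0 70.9 83.1 83.6 [346. 237.]
 sq 573.8 -98.8 70.4 70.5 1.8 [328. 292.]
```

Call:
send_rows([
  {"dp": [-7,43,1],"roll": -0.152,"jaw": 100},
  {"dp": [-14,86,3],"roll": -0.304,"jaw": 100},
  {"dp": [-21,129,4],"roll": -0.456,"jaw": 100},
  {"dp": [-28,171,6],"roll": -0.608,"jaw": 100},
  {"dp": [-35.5,214,7],"roll": -0.759,"jaw": 100},
])

```text
time_s: 7.5
tcp_pos: [0.4467, 0.2061, 0.24]
eef_rot: [180.0, -0.2, -134.2]
contact_force: [1.0, -0.9, 0.4]
gripper_width: 0.0877
gripper_force: 0.0
```

Call:
send_rows([
  {"dp": [-35,26,1],"roll": -0.152,"jaw": 100},
  {"dp": [-69,52,3],"roll": -0.304,"jaw": 100},
  {"dp": [-104,79,4],"roll": -0.456,"jaw": 100},
  {"dp": [-139,105,6],"roll": -0.608,"jaw": 100},
  {"dp": [-173,131,7],"roll": -0.759,"jaw": 100},
])

```text
time_s: 8.12
tcp_pos: [0.4749, 0.4213, 0.2323]
eef_rot: [179.9, -0.2, -90.7]
contact_force: [0.8, 0.0, 0.0]
gripper_width: 0.0877
gripper_force: 0.0
```

Call:
send_rows([
  {"dp": [0,0,45],"roll": 0,"jaw": 100},
  {"dp": [0,0,90],"roll": 0,"jaw": 100},
  {"dp": [0,0,135],"roll": 0,"jaw": 100},
  {"dp": [0,0,170],"roll": 0,"jaw": 100},
  {"dp": [0,0,175],"roll": 0,"jaw": 100},
])

```text
time_s: 8.75
tcp_pos: [0.4736, 0.418, 0.0554]
eef_rot: [179.8, -0.4, -91.1]
contact_force: [0.7, 0.1, 0.7]
gripper_width: 0.0875
gripper_force: 0.0
```

Run:
```python
from plan import *
from tray import *
plan((475.2,420.8,15.5,-91))
for n in("top","scene"):
    im,c=cap(n); print(n); tray(im,c)
    for o in lids2(im,c): print(n,' lid',o)
    if n=='top': cv2.imwrite('pics/top2.png',im)
```

```text
t8.8 pos [473.6 418.   55.4] rpy [179.8  -0.4 -91.1] F [0.7 0.1 0.7] w87.5 gf0.0 J6 -60
  -> [475. 421.  16.] yaw -91.0 | dp [-3.1 -1.7 39.8] roll -0.001
top
top  lid (951.6, -762.2, 64.5, 58.8, 39.6, array([582.,  91.]))
top  lid (953.7, -848.7, 66.7, 60.1, 42.6, array([611.,  91.]))
top  lid (557.7, 274.9, 60.3, 59.7, 52.4, array([230., 215.]))
scene
 ring 568.0 71.0 82.9 83.6 [346. 237.]
 sq 573.8 -98.8 70.4 70.5 1.8 [328. 292.]
scene  lid (474.7, 420.0, 59.6, 61.9, 89.0, array([356., 126.]))
scene  lid (557.8, 272.6, 62.7, 63.4, 52.9, array([366., 176.]))
```

Call:
send_rows([
  {"dp": [0,0,25],"roll": 0,"jaw": 100},
  {"dp": [0,0,40],"roll": 0,"jaw": 100},
  {"dp": [0,0,44],"roll": 0,"jaw": 70},
  {"dp": [0,0,44],"roll": 0,"jaw": 40},
  {"dp": [0,0,44],"roll": 0,"jaw": 40},
], newtons=30)

```text
time_s: 9.48
tcp_pos: [0.4755, 0.4209, 0.0164]
eef_rot: [-180.0, 0.1, -91.0]
contact_force: [-2.2, 0.1, 0.7]
gripper_width: 0.0636
gripper_force: 30.1
```

Call:
send_rows([
  {"dp": [0,0,0],"roll": 0,"jaw": 40},
  {"dp": [0,0,0],"roll": 0,"jaw": 40},
])

```text
time_s: 9.72
tcp_pos: [0.4755, 0.4209, 0.0165]
eef_rot: [-180.0, 0.1, -91.0]
contact_force: [-1.1, -0.7, 5.8]
gripper_width: 0.0636
gripper_force: 30.0
```

```bash
python3 -c "
from plan import *
plan((476,421,140,-91),(574,-98,140,-88),(574,-98,36,-88),start=(475.5,420.9,16.4,-91),mx=240)"
```

```text
t9.7 pos [475.5 420.9  16.5] rpy [-1.8e+02  1.0e-01 -9.1e+01] F [-1.1 -0.7  5.8] w63.6 gf30.0 J6 -60
  -> [476. 421. 140.] yaw -91.0 | dp [  -0.2   -0.6 -123.6] roll -0.000
  -> [509. 248. 140.] yaw -90.0 | dp [172.4 -35.7  -0.2] roll -0.017
  -> [541.  75. 140.] yaw -89.0 | dp [173.  -32.7  -0.2] roll -0.017
  -> [574. -98. 140.] yaw -88.0 | dp [173.5 -29.6  -0.2] roll -0.017
  -> [574. -98.  36.] yaw -88.0 | dp [1.00e-01 1.00e-01 1.04e+02] roll -0.000
```

Call:
send_rows([
  {"dp": [0,0,-15],"roll": 0,"jaw": 40},
  {"dp": [0,0,-45],"roll": 0,"jaw": 40},
  {"dp": [0,0,-80],"roll": 0,"jaw": 40},
  {"dp": [0,0,-110],"roll": 0,"jaw": 40},
  {"dp": [0,0,-123],"roll": 0,"jaw": 40},
])

```text
time_s: 10.35
tcp_pos: [0.4756, 0.421, 0.1412]
eef_rot: [-179.9, 0.2, -91.0]
contact_force: [0.3, -0.3, -0.8]
gripper_width: 0.0636
gripper_force: 30.1
```

Call:
send_rows([
  {"dp": [25,-5,0],"roll": 0,"jaw": 40},
  {"dp": [60,-12,0],"roll": 0,"jaw": 40},
  {"dp": [97,-20,0],"roll": 0,"jaw": 40},
  {"dp": [135,-28,0],"roll": -0.01,"jaw": 40},
  {"dp": [172,-36,0],"roll": -0.017,"jaw": 40},
])

```text
time_s: 10.98
tcp_pos: [0.5073, 0.245, 0.1374]
eef_rot: [179.9, -0.1, -90.1]
contact_force: [1.6, -0.3, -0.2]
gripper_width: 0.0635
gripper_force: 30.0
```

Call:
send_rows([
  {"dp": [35,-6,0],"roll": 0,"jaw": 40},
  {"dp": [70,-13,0],"roll": 0,"jaw": 40},
  {"dp": [105,-20,0],"roll": 0,"jaw": 40},
  {"dp": [140,-26,0],"roll": -0.01,"jaw": 40},
  {"dp": [173,-33,0],"roll": -0.017,"jaw": 40},
])

```text
time_s: 11.6
tcp_pos: [0.5397, 0.0723, 0.1374]
eef_rot: [179.9, -0.0, -89.1]
contact_force: [1.1, 0.9, -0.0]
gripper_width: 0.0632
gripper_force: 30.0
```

Call:
send_rows([
  {"dp": [37,-6,0],"roll": 0,"jaw": 40},
  {"dp": [75,-13,0],"roll": 0,"jaw": 40},
  {"dp": [115,-20,0],"roll": 0,"jaw": 40},
  {"dp": [150,-26,0],"roll": -0.01,"jaw": 40},
  {"dp": [173.5,-29.5,0],"roll": -0.017,"jaw": 40},
])

```text
time_s: 12.22
tcp_pos: [0.5717, -0.1006, 0.1372]
eef_rot: [179.8, -0.0, -88.2]
contact_force: [0.1, -0.0, -0.2]
gripper_width: 0.0634
gripper_force: 30.0
```

Run:
```python
from plan import *
from tray import *
plan((574,-98,36,-88))
for n in("top","scene"):
    im,c=cap(n); print(n); tray(im,c)
    for o in lids2(im,c): print(n,' lid',o)
cv2.imwrite('pics/s3.png',im)
```

```text
t12.2 pos [ 571.7 -100.6  137.2] rpy [179.8  -0.  -88.2] F [ 0.1 -0.  -0.2] w63.4 gf30.0 J6 -7
  -> [574. -98.  36.] yaw -88.0 | dp [ -2.5  -2.7 101.2] roll -0.003
top
 sq 589.8 -76.0 41.9 13.2 15.7 [351. 205.]
 sq 576.4 -117.6 14.6 40.5 1.0 [365. 211.]
top  lid (952.2, -763.2, 64.9, 61.0, 39.3, array([582.,  91.]))
top  lid (953.7, -848.7, 66.7, 60.1, 42.6, array([611.,  91.]))
top  lid (557.7, 274.6, 60.3, 59.1, 52.9, array([230., 215.]))
scene
 ring 582.5 75.5 49.4 67.7 [359. 237.]
 sq 563.3 -82.3 66.0 4.5 1.6 [326. 286.]
 sq 569.7 -113.3 79.6 41.9 1.8 [324. 295.]
```

Call:
send_rows([
  {"dp": [0,0,30],"roll": 0,"jaw": 40},
  {"dp": [0,0,65],"roll": 0,"jaw": 40},
  {"dp": [0,0,90],"roll": 0,"jaw": 40},
  {"dp": [0,0,100],"roll": 0,"jaw": 40},
  {"dp": [0,0,100],"roll": 0,"jaw": 40},
])

```text
time_s: 12.95
tcp_pos: [0.5725, -0.0983, 0.038]
eef_rot: [179.9, -0.0, -88.1]
contact_force: [-0.0, -0.5, 0.7]
gripper_width: 0.0638
gripper_force: 30.0
```

```bash
python3 -c "
from plan import *
plan((574,-98,35.5,-88))"
```

```text
t12.9 pos [572.5 -98.3  38. ] rpy [179.9  -0.  -88.1] F [-0.  -0.5  0.7] w63.8 gf30.0 J6 -8
  -> [574. -98.  36.] yaw -88.0 | dp [-0.2 -1.5  2.5] roll -0.002
```

Call:
send_rows([
  {"dp": [0,-1,3],"roll": 0,"jaw": 40},
  {"dp": [0,-1,3],"roll": 0,"jaw": 40},
  {"dp": [0,-1,3],"roll": 0,"jaw": 100},
  {"dp": [0,-1,3],"roll": 0,"jaw": 100},
  {"dp": [0,-1,3],"roll": 0,"jaw": 100},
])

```text
time_s: 13.58
tcp_pos: [0.5743, -0.0982, 0.0358]
eef_rot: [-180.0, 0.0, -88.1]
contact_force: [0.3, 0.7, -0.1]
gripper_width: 0.0856
gripper_force: 0.0
```

Call:
send_rows([
  {"dp": [0,0,-10],"roll": 0,"jaw": 100},
  {"dp": [0,0,-35],"roll": 0,"jaw": 100},
  {"dp": [0,0,-75],"roll": 0,"jaw": 100},
  {"dp": [0,0,-105],"roll": 0,"jaw": 100},
  {"dp": [0,0,-105],"roll": 0,"jaw": 100},
])

```text
time_s: 14.2
tcp_pos: [0.576, -0.0982, 0.1441]
eef_rot: [-179.7, 0.0, -88.1]
contact_force: [-0.1, 0.3, -0.6]
gripper_width: 0.0875
gripper_force: 0.0
```

Run:
```python
from plan import *
from tray import *
plan((558,273.5,140,-127.4),(558,273.5,50,-127.4),(558,273.5,16.5,-127.4),mx=240)
```

```text
t14.2 pos [576.  -98.2 144.1] rpy [-179.7    0.   -88.1] F [-0.1  0.3 -0.6] w87.5 gf0.0 J6 -8
  -> [567.  88. 142.] yaw -107.7 | dp [-186.     2.8    2.1] roll 0.343
  -> [558. 274. 140.] yaw -127.4 | dp [-174.2   65.2    1.7] roll 0.343
  -> [558. 274.  50.] yaw -127.4 | dp [ 0.   0.5 90. ] roll -0.000
  -> [558. 274.  16.] yaw -127.4 | dp [ 0.   0.2 33.5] roll -0.000
```

Call:
send_rows([
  {"dp": [-35,0,0],"roll": 0.07,"jaw": 100},
  {"dp": [-72,0,0],"roll": 0.14,"jaw": 100},
  {"dp": [-110,0,0],"roll": 0.21,"jaw": 100},
  {"dp": [-148,1,0],"roll": 0.28,"jaw": 100},
  {"dp": [-186,1,0],"roll": 0.343,"jaw": 100},
])

```text
time_s: 14.82
tcp_pos: [0.5665, 0.0887, 0.1403]
eef_rot: [180.0, -0.0, -107.9]
contact_force: [0.7, 0.8, -0.5]
gripper_width: 0.0871
gripper_force: 0.0
```

Call:
send_rows([
  {"dp": [-38,14,0],"roll": 0.07,"jaw": 100},
  {"dp": [-76,28,0],"roll": 0.14,"jaw": 100},
  {"dp": [-114,42,0],"roll": 0.21,"jaw": 100},
  {"dp": [-150,56,0],"roll": 0.28,"jaw": 100},
  {"dp": [-174,65,0],"roll": 0.343,"jaw": 100},
])

```text
time_s: 15.45
tcp_pos: [0.5577, 0.2747, 0.1401]
eef_rot: [180.0, -0.0, -127.5]
contact_force: [0.5, -0.7, 0.4]
gripper_width: 0.0877
gripper_force: 0.0
```

Call:
send_rows([
  {"dp": [0,0,30],"roll": 0,"jaw": 100},
  {"dp": [0,0,60],"roll": 0,"jaw": 100},
  {"dp": [0,0,80],"roll": 0,"jaw": 100},
  {"dp": [0,0,90],"roll": 0,"jaw": 100},
  {"dp": [0,0,90],"roll": 0,"jaw": 100},
])

```text
time_s: 16.08
tcp_pos: [0.5579, 0.2728, 0.05]
eef_rot: [180.0, -0.1, -127.4]
contact_force: [-0.0, -0.2, -0.6]
gripper_width: 0.0872
gripper_force: 0.0
```

Run:
```python
from plan import *
from tray import *
plan((558,273.5,16.5,-127.4))
for n in("top","scene"):
    im,c=cap(n); print(n)
    for z in (.012,.030):
        for o in lids2(im,c,z): print(n,z,' lid',o)
```

```text
t16.1 pos [557.9 272.8  50. ] rpy [ 1.800e+02 -1.000e-01 -1.274e+02] F [-0.  -0.2 -0.6] w87.2 gf0.0 J6 -81
  -> [558. 274.  16.] yaw -127.4 | dp [-0.6  0.3 33.5] roll -0.000
top
top 0.012  lid (952.2, -763.2, 64.9, 61.0, 39.3, array([582.,  91.]))
top 0.012  lid (953.7, -848.7, 66.7, 60.1, 42.6, array([611.,  91.]))
top 0.012  lid (575.7, -99.0, 58.8, 60.8, 1.0, array([359., 211.]))
top 0.03  lid (944.8, -754.4, 64.2, 60.3, 39.3, array([582.,  91.]))
top 0.03  lid (946.4, -839.0, 65.9, 59.4, 42.6, array([611.,  91.]))
top 0.03  lid (572.7, -97.8, 58.1, 60.1, 1.0, array([359., 211.]))
scene
scene 0.012  lid (573.4, -97.8, 68.9, 68.3, 1.9, array([327., 292.]))
scene 0.03  lid (574.6, -101.8, 68.0, 67.5, 1.9, array([327., 292.]))
```

Call:
send_rows([
  {"dp": [0,0,20],"roll": 0,"jaw": 100},
  {"dp": [0,0,33.5],"roll": 0,"jaw": 100},
  {"dp": [0,0,33.5],"roll": 0,"jaw": 70},
  {"dp": [0,0,33.5],"roll": 0,"jaw": 40},
  {"dp": [0,0,33.5],"roll": 0,"jaw": 40},
])

```text
time_s: 16.8
tcp_pos: [0.5586, 0.2735, 0.0178]
eef_rot: [-180.0, 0.1, -127.4]
contact_force: [-0.5, 0.2, 0.4]
gripper_width: 0.0635
gripper_force: 30.1
```

Call:
send_rows([
  {"dp": [0,0,0],"roll": 0,"jaw": 40},
  {"dp": [0,0,0],"roll": 0,"jaw": 40},
])

```text
time_s: 17.05
tcp_pos: [0.5586, 0.2735, 0.0178]
eef_rot: [-180.0, 0.1, -127.4]
contact_force: [-2.3, -0.1, 4.8]
gripper_width: 0.0634
gripper_force: 30.0
```

Run:
```python
from plan import *
plan((558,273.5,140,-127.4),(574,-98,140,-88),(574,-98,51,-88),mx=240)
```

```text
t17.1 pos [558.6 273.5  17.8] rpy [-1.800e+02  1.000e-01 -1.274e+02] F [-2.3 -0.1  4.8] w63.4 gf30.0 J6 -81
  -> [558. 274. 140.] yaw -127.4 | dp [   0.2    0.4 -122.2] roll -0.000
  -> [566.  88. 140.] yaw -107.7 | dp [ 1.427e+02 -1.192e+02 -1.000e-01] roll -0.344
  -> [574. -98. 140.] yaw -88.0 | dp [174.5 -64.1  -0.2] roll -0.344
  -> [574. -98.  51.] yaw -88.0 | dp [ 0.1  0.  89. ] roll -0.000
```

Call:
send_rows([
  {"dp": [0,0,-15],"roll": 0,"jaw": 40},
  {"dp": [0,0,-45],"roll": 0,"jaw": 40},
  {"dp": [0,0,-80],"roll": 0,"jaw": 40},
  {"dp": [0,0,-110],"roll": 0,"jaw": 40},
  {"dp": [0,0,-122],"roll": 0,"jaw": 40},
])

```text
time_s: 17.68
tcp_pos: [0.5589, 0.2737, 0.1418]
eef_rot: [-180.0, 0.2, -127.4]
contact_force: [0.7, 0.2, -0.5]
gripper_width: 0.0635
gripper_force: 30.0
```

Call:
send_rows([
  {"dp": [25,-20,0],"roll": -0.06,"jaw": 40},
  {"dp": [54,-45,0],"roll": -0.13,"jaw": 40},
  {"dp": [84,-70,0],"roll": -0.2,"jaw": 40},
  {"dp": [114,-95,0],"roll": -0.27,"jaw": 40},
  {"dp": [143,-119,0],"roll": -0.344,"jaw": 40},
])

```text
time_s: 18.3
tcp_pos: [0.5652, 0.0858, 0.1386]
eef_rot: [179.9, -0.0, -107.6]
contact_force: [0.4, 0.5, 0.4]
gripper_width: 0.0637
gripper_force: 30.0
```

Call:
send_rows([
  {"dp": [38,-14,0],"roll": -0.07,"jaw": 40},
  {"dp": [76,-28,0],"roll": -0.14,"jaw": 40},
  {"dp": [114,-42,0],"roll": -0.21,"jaw": 40},
  {"dp": [150,-55,0],"roll": -0.28,"jaw": 40},
  {"dp": [174.5,-64,0],"roll": -0.344,"jaw": 40},
])

```text
time_s: 18.92
tcp_pos: [0.573, -0.1001, 0.1385]
eef_rot: [179.9, 0.0, -87.9]
contact_force: [-0.4, -0.1, -0.4]
gripper_width: 0.0635
gripper_force: 30.0
```

Call:
send_rows([
  {"dp": [0,0,30],"roll": 0,"jaw": 40},
  {"dp": [0,0,60],"roll": 0,"jaw": 40},
  {"dp": [0,0,80],"roll": 0,"jaw": 40},
  {"dp": [0,0,86],"roll": 0,"jaw": 40},
  {"dp": [0,0,86],"roll": 0,"jaw": 40},
])

```text
time_s: 19.55
tcp_pos: [0.5736, -0.0984, 0.0529]
eef_rot: [180.0, -0.0, -88.0]
contact_force: [0.4, -0.1, -0.7]
gripper_width: 0.0635
gripper_force: 30.0
```

Run:
```python
from plan import *
plan((574,-98,49,-88))
```

```text
t19.6 pos [573.6 -98.4  52.9] rpy [180.  -0. -88.] F [ 0.4 -0.1 -0.7] w63.5 gf30.0 J6 -7
  -> [574. -98.  49.] yaw -88.0 | dp [-0.4 -0.4  3.9] roll 0.000
```

Call:
send_rows([
  {"dp": [0,0,4.5],"roll": 0,"jaw": 40},
  {"dp": [0,0,4.5],"roll": 0,"jaw": 40},
  {"dp": [0,0,4.5],"roll": 0,"jaw": 100},
  {"dp": [0,0,4.5],"roll": 0,"jaw": 100},
  {"dp": [0,0,4.5],"roll": 0,"jaw": 100},
])

```text
time_s: 20.18
tcp_pos: [0.5739, -0.0984, 0.0488]
eef_rot: [-180.0, -0.0, -88.0]
contact_force: [-0.8, 0.4, 0.0]
gripper_width: 0.0856
gripper_force: 0.0
```

Call:
send_rows([
  {"dp": [0,0,-10],"roll": 0,"jaw": 100},
  {"dp": [0,0,-40],"roll": 0,"jaw": 100},
  {"dp": [0,0,-85],"roll": 0,"jaw": 100},
  {"dp": [0,0,-120],"roll": 0,"jaw": 100},
  {"dp": [0,0,-120],"roll": 0,"jaw": 100},
])

```text
time_s: 20.8
tcp_pos: [0.5758, -0.0984, 0.1727]
eef_rot: [-179.6, 0.0, -88.0]
contact_force: [-0.7, -0.6, -0.2]
gripper_width: 0.0876
gripper_force: 0.0
```

```bash
sed -i 's/    return round(cx,1).*/    best.sort(key=lambda a:a[1]); return round(cx,1),round(cy,1),np.array([b[0] for b in best])/' dome.py
python3 - <<'E'
from plan import *
from tray import *
caps={n:[cap(n) for _ in range(3)] for n in("top","scene")}
for d in((393,275.5),(565.5,-285),(482.3,-447)):
    tot=0
    for n,L in caps.items():
        im=np.mean([l[0].astype(float) for l in L],0).astype(np.uint8)
        try: x,y,c=domefit(im,L[0][1],*d); 
        except Exception as e: print(n,'fail',e); continue
        tot=tot+c; print(d,n,x,y,'best',c.argmin(),'range %.1f-%.1f'%(c.min(),c.max()))
    if np.ndim(tot): print('  comb',tot.argmin(),tot[::3].round(1))
for n,L in caps.items():
    for o in lids2(*L[0],.042): print(n,o)
plan((565.5-51,-284.5+9.9,150,-101))
E
```

```text
(393, 275.5) top 392.8 276.9 best 23 range 27.0-31.3
(393, 275.5) scene 392.2 271.7 best 23 range 10.6-12.5
  comb 23 [40.3 40.7 41.9 42.3 43.1 43.8 42.7 39.5 38.6 39.5]
(565.5, -285) top 565.5 -283.8 best 22 range 26.0-32.0
(565.5, -285) scene 565.5 -286.1 best 14 range 27.5-31.7
  comb 26 [58.5 61.  63.4 62.8 59.6 58.1 57.2 57.  56.6 56.5]
(482.3, -447) top 482.3 -446.0 best 2 range 24.8-34.2
(482.3, -447) scene 482.2 -448.5 best 25 range 28.3-31.1
  comb 2 [56.4 56.2 57.2 57.9 60.3 64.3 65.3 63.  59.9 58.3]
top (940.0, -748.6, 63.7, 59.9, 39.3, array([582.,  91.]))
top (941.5, -832.5, 65.4, 58.9, 42.6, array([611.,  91.]))
scene (575.8, -111.6, 67.3, 52.7, 1.8, array([326., 295.]))
t21.1 pos [573.2 -98.5 167.6] rpy [179.9  -0.  -88. ] F [ 0.2 -0.6 -0.3] w87.7 gf0.0 J6 -7
  -> [ 514. -275.  150.] yaw -101.0 | dp [174.   64.8  17.7] roll 0.227
```

Run:
```python
from plan import *
plan((514,-277.3,140,-98),(514,-277.3,62,-98),start=(573.7,-98.3,168.3,-88))
```

```text
t21.1 pos [573.2 -98.5 167.6] rpy [179.9  -0.  -88. ] F [ 0.2 -0.6 -0.3] w87.7 gf0.0 J6 -7
  -> [ 514. -277.  140.] yaw -98.0 | dp [176.8  65.9  28.4] roll 0.175
  -> [ 514. -277.   62.] yaw -98.0 | dp [-0.  -0.1 78. ] roll -0.000
```

Call:
send_rows([
  {"dp": [35,13,5],"roll": 0.03,"jaw": 50},
  {"dp": [75,28,11],"roll": 0.07,"jaw": 50},
  {"dp": [115,43,18],"roll": 0.11,"jaw": 50},
  {"dp": [155,58,25],"roll": 0.15,"jaw": 50},
  {"dp": [177,66,28.5],"roll": 0.175,"jaw": 50},
])

```text
time_s: 21.72
tcp_pos: [0.5126, -0.2792, 0.1387]
eef_rot: [179.9, 0.0, -98.2]
contact_force: [0.3, 0.6, -0.8]
gripper_width: 0.0458
gripper_force: 0.0
```

Call:
send_rows([
  {"dp": [0,0,30],"roll": 0,"jaw": 50},
  {"dp": [0,0,60],"roll": 0,"jaw": 50},
  {"dp": [0,0,73],"roll": 0,"jaw": 50},
  {"dp": [0,0,78],"roll": 0,"jaw": 50},
  {"dp": [0,0,78],"roll": 0,"jaw": 50},
])

```text
time_s: 22.35
tcp_pos: [0.5144, -0.2776, 0.0624]
eef_rot: [-180.0, -0.0, -98.0]
contact_force: [-0.9, 0.1, 0.5]
gripper_width: 0.0438
gripper_force: 0.0
```

Run:
```python
from plan import *
plan((514,-277.3,62,-98))
im,c=cap("scene"); p=proj(c,[[.5655,-.2845,.03]])[0].astype(int); cv2.imwrite('pics/s4.png',cv2.resize(im[p[1]-110:p[1]+50,p[0]-100:p[0]+100],None,fx=3,fy=3))
```

```text
t22.4 pos [ 514.4 -277.6   62.4] rpy [-180.   -0.  -98.] F [-0.9  0.1  0.5] w43.8 gf0.0 J6 1
  -> [ 514. -277.   62.] yaw -98.0 | dp [-0.2  0.4  0.4] roll 0.000
```

View pics/s4.png

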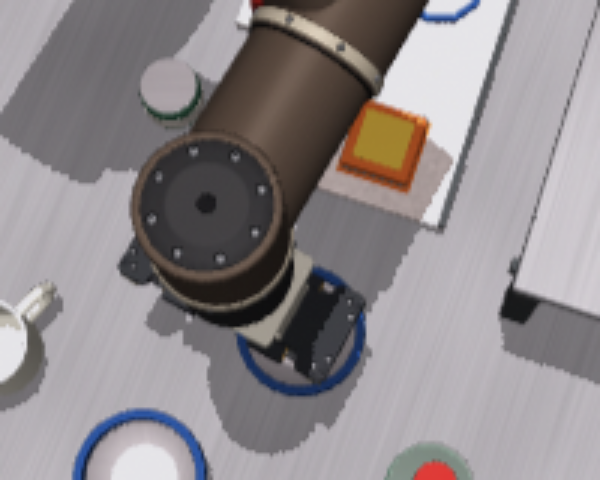

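The crop shows the gripper over the near rim of the dome, and the two lids piled on the square at about (390,145).

Call:
send_rows([
  {"dp": [0,0,0],"roll": 0,"jaw": 0},
  {"dp": [0,0,0],"roll": 0,"jaw": 0},
  {"dp": [0,0,0],"roll": 0,"jaw": 0},
  {"dp": [0,0,0],"roll": 0,"jaw": 0},
  {"dp": [0,0,0],"roll": 0,"jaw": 0},
], newtons=45)

```text
time_s: 23.02
tcp_pos: [0.5143, -0.2778, 0.0623]
eef_rot: [-180.0, -0.0, -98.0]
contact_force: [0.2, -1.0, 1.4]
gripper_width: 0.0077
gripper_force: 45.0
```

Call:
send_rows([
  {"dp": [0,0,0],"roll": 0,"jaw": 0},
  {"dp": [0,0,0],"roll": 0,"jaw": 0},
  {"dp": [0,0,-5],"roll": 0,"jaw": 0},
  {"dp": [0,0,-15],"roll": 0,"jaw": 0},
  {"dp": [0,0,-30],"roll": 0,"jaw": 0},
])

```text
time_s: 23.65
tcp_pos: [0.5136, -0.2775, 0.0926]
eef_rot: [179.9, 0.0, -98.0]
contact_force: [-0.2, 0.5, -1.6]
gripper_width: 0.0077
gripper_force: 44.8
```

Run:
```python
from plan import *
plan((514,-277.3,150,-98),(516,70,150,-88),(516,70,84,-88))
im,c=cap("scene"); p=proj(c,[[.5655,-.2845,.03]])[0].astype(int); cv2.imwrite('pics/s5.png',cv2.resize(im[p[1]-110:p[1]+50,p[0]-100:p[0]+100],None,fx=3,fy=3))
```

```text
t23.6 pos [ 513.6 -277.5   92.6] rpy [179.9   0.  -98. ] F [-0.2  0.5 -1.6] w7.7 gf44.8 J6 1
  -> [ 514. -277.  150.] yaw -98.0 | dp [ -0.3  -0.3 -57.4] roll -0.000
  -> [ 515. -104.  150.] yaw -93.0 | dp [-172.1   23.2    0. ] roll -0.087
  -> [516.  70. 150.] yaw -88.0 | dp [-173.5    8.1    0. ] roll -0.087
  -> [516.  70.  84.] yaw -88.0 | dp [ 0.  -0.1 66. ] roll -0.000
```

Call:
send_rows([
  {"dp": [0,0,-25],"roll": 0,"jaw": 0},
  {"dp": [0,0,-50],"roll": 0,"jaw": 0},
  {"dp": [0,0,-57],"roll": 0,"jaw": 0},
])

```text
time_s: 24.08
tcp_pos: [0.515, -0.2779, 0.1513]
eef_rot: [-179.8, -0.0, -98.0]
contact_force: [-0.4, 0.5, -1.9]
gripper_width: 0.0076
gripper_force: 44.8
```

Call:
send_rows([
  {"dp": [-25,3,0],"roll": -0.01,"jaw": 0},
  {"dp": [-60,8,0],"roll": -0.03,"jaw": 0},
  {"dp": [-97,13,0],"roll": -0.05,"jaw": 0},
  {"dp": [-135,18,0],"roll": -0.07,"jaw": 0},
  {"dp": [-172,23,0],"roll": -0.087,"jaw": 0},
])

```text
time_s: 24.7
tcp_pos: [0.5148, -0.1029, 0.1486]
eef_rot: [180.0, 0.0, -93.0]
contact_force: [1.2, -0.5, -1.0]
gripper_width: 0.0074
gripper_force: 44.8
```

Call:
send_rows([
  {"dp": [-38,2,0],"roll": -0.02,"jaw": 0},
  {"dp": [-76,4,0],"roll": -0.04,"jaw": 0},
  {"dp": [-114,6,0],"roll": -0.06,"jaw": 0},
  {"dp": [-150,7,0],"roll": -0.07,"jaw": 0},
  {"dp": [-173.5,8,0],"roll": -0.087,"jaw": 0},
])

```text
time_s: 25.32
tcp_pos: [0.5161, 0.0711, 0.1486]
eef_rot: [180.0, 0.0, -88.0]
contact_force: [0.1, -0.6, -1.0]
gripper_width: 0.0078
gripper_force: 44.8
```

Call:
send_rows([
  {"dp": [0,0,20],"roll": 0,"jaw": 0},
  {"dp": [0,0,40],"roll": 0,"jaw": 0},
  {"dp": [0,0,40],"roll": 0,"jaw": 0},
  {"dp": [0,0,40],"roll": 0,"jaw": 0},
])

```text
time_s: 25.82
tcp_pos: [0.5167, 0.0696, 0.1095]
eef_rot: [-180.0, -0.0, -88.1]
contact_force: [0.2, -0.5, -0.5]
gripper_width: 0.0075
gripper_force: 44.8
```

Run:
```python
from plan import *
from dome import *
plan((516,70.2,82,-88))
for n in('top','scene'):
    im,c=cap(n)
    cv2.imwrite(f'pics/{n}6.png',im)
    print(n,domes(im,c,.110+.018-.02))
p=proj(c,[[.568,.071,.05]])[0].astype(int); cv2.imwrite('pics/s6.png',cv2.resize(im[p[1]-80:p[1]+80,p[0]-100:p[0]+100],None,fx=3,fy=3))
```

```text
t25.8 pos [516.7  69.6 109.5] rpy [-180.    -0.   -88.1] F [ 0.2 -0.5 -0.5] w7.5 gf44.8 J6 -27
  -> [516.  70.  82.] yaw -88.0 | dp [-0.6  0.7 27.5] roll -0.001
top []
scene [(385.7, 242.3, 64.0, 92.7, array([300., 152.])), (563.9, 86.7, 105.3, 156.2, array([348., 239.])), (489.1, -448.3, 104.6, 106.7, array([246., 403.]))]
```

View pics/s6.png

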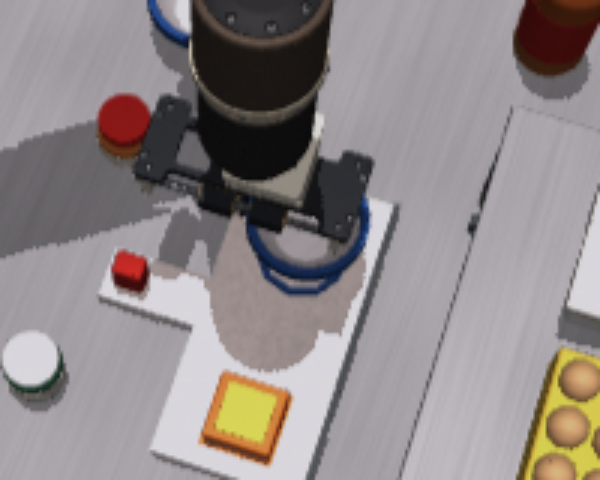

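The crop shows the dome held level just above the ring, at about (305,230). I'll lower it.

Call:
send_rows([
  {"dp": [0,0,14],"roll": 0,"jaw": 0},
  {"dp": [0,0,24],"roll": 0,"jaw": 0},
  {"dp": [0,0,28],"roll": 0,"jaw": 0},
  {"dp": [0,0,29],"roll": 0,"jaw": 0},
  {"dp": [0,0,29],"roll": 0,"jaw": 0},
])

```text
time_s: 26.55
tcp_pos: [0.5163, 0.0692, 0.0803]
eef_rot: [180.0, -0.0, -88.0]
contact_force: [-2.4, -1.3, 4.2]
gripper_width: 0.0077
gripper_force: 45.0
```

Call:
send_rows([
  {"dp": [0,0,0],"roll": 0,"jaw": 20},
  {"dp": [0,0,0],"roll": 0,"jaw": 45},
  {"dp": [0,0,0],"roll": 0,"jaw": 45},
  {"dp": [0,0,0],"roll": 0,"jaw": 45},
  {"dp": [0,0,0],"roll": 0,"jaw": 45},
])

```text
time_s: 27.18
tcp_pos: [0.5164, 0.0696, 0.08]
eef_rot: [-180.0, 0.0, -88.1]
contact_force: [-0.2, -0.8, 0.1]
gripper_width: 0.0391
gripper_force: 0.0
```

Call:
send_rows([
  {"dp": [0,0,-10],"roll": 0,"jaw": 45},
  {"dp": [0,0,-35],"roll": 0,"jaw": 45},
  {"dp": [0,0,-70],"roll": 0,"jaw": 45},
  {"dp": [0,0,-90],"roll": 0,"jaw": 45},
  {"dp": [0,0,-90],"roll": 0,"jaw": 45},
])

```text
time_s: 27.8
tcp_pos: [0.5175, 0.07, 0.1725]
eef_rot: [-179.8, 0.1, -88.0]
contact_force: [0.0, 0.5, -0.1]
gripper_width: 0.0393
gripper_force: 0.0
```

Run:
```python
from plan import *
from h import *
im,c=cap('top'); print('mug',onz(c,465,302,.08),onz(c,445,293,.05))
plan((430.3,-447.4,140,-89),(430.3,-447.4,62,-89),start=(516.2,69.5,170,-88),mx=280)
```

```text
mug [ 0.31833671 -0.38345399  0.08      ] [ 0.34243683 -0.33608496  0.05      ]
t27.9 pos [516.7  69.8 171.1] rpy [-1.799e+02  1.000e-01 -8.810e+01] F [-0.2 -0.3 -0.2] w39.7 gf0.0 J6 -27
  -> [ 473. -189.  155.] yaw -88.5 | dp [256.8  52.   14.6] roll 0.009
  -> [ 430. -447.  140.] yaw -89.0 | dp [257.3  49.7  14.6] roll 0.009
  -> [ 430. -447.   62.] yaw -89.0 | dp [ 0.1  0.1 78. ] roll -0.000
```

Call:
send_rows([
  {"dp": [51,10,3],"roll": 0,"jaw": 45},
  {"dp": [102,21,6],"roll": 0,"jaw": 45},
  {"dp": [154,31,9],"roll": 0,"jaw": 45},
  {"dp": [205,42,12],"roll": 0,"jaw": 45},
  {"dp": [257,52,14.5],"roll": 0.009,"jaw": 45},
])

```text
time_s: 28.48
tcp_pos: [0.4721, -0.1905, 0.1548]
eef_rot: [179.9, 0.0, -88.6]
contact_force: [1.2, 0.2, -0.5]
gripper_width: 0.0393
gripper_force: 0.0
```

Call:
send_rows([
  {"dp": [55,11,3],"roll": 0,"jaw": 45},
  {"dp": [110,21,6],"roll": 0,"jaw": 45},
  {"dp": [165,32,9],"roll": 0,"jaw": 45},
  {"dp": [215,42,12],"roll": 0,"jaw": 45},
  {"dp": [257,50,14.5],"roll": 0.009,"jaw": 45},
])

```text
time_s: 29.1
tcp_pos: [0.4284, -0.4488, 0.1398]
eef_rot: [179.9, 0.1, -89.1]
contact_force: [0.8, -0.1, 0.3]
gripper_width: 0.0394
gripper_force: 0.0
```

Call:
send_rows([
  {"dp": [0,0,0],"roll": 0,"jaw": 45},
  {"dp": [0,0,30],"roll": 0,"jaw": 45},
  {"dp": [0,0,55],"roll": 0,"jaw": 45},
  {"dp": [0,0,60],"roll": 0,"jaw": 45},
  {"dp": [0,0,60],"roll": 0,"jaw": 45},
])

```text
time_s: 29.72
tcp_pos: [0.4298, -0.4468, 0.0811]
eef_rot: [180.0, 0.0, -89.0]
contact_force: [-0.2, -0.3, -0.0]
gripper_width: 0.0394
gripper_force: 0.0
```

Run:
```python
from plan import *
from dome import *
plan((430.3,-447.4,62,-89))
for n in('top','scene'):
    im,c=cap(n); print(n,domes(im,c,.082))
    for o in lids(im,c,.042): print(o)
    cv2.imwrite(f'pics/{n}7.png',im)
```

```text
t29.7 pos [ 429.8 -446.8   81.1] rpy [180.   0. -89.] F [-0.2 -0.3 -0. ] w39.4 gf0.0 J6 29
  -> [ 430. -447.   62.] yaw -89.0 | dp [ 0.6 -0.5 19.1] roll -0.001
top [(391.8, 272.9, 101.5, 101.9, array([224., 273.]))]
(956.0, -96.4, 101.4, 23.7, 4.1, array([360.,  82.]))
(942.5, -112.6, 128.5, 146.1, 1.0, array([370.,  95.]))
scene [(-338.1, 493.6, 132.2, 171.6, array([119.,  15.])), (396.8, 262.9, 107.5, 112.2, array([314., 151.])), (568.4, 70.0, 107.4, 114.3, array([347., 231.])), (486.0, -448.3, 101.9, 102.7, array([254., 406.]))]
```

View pics/scene7.png

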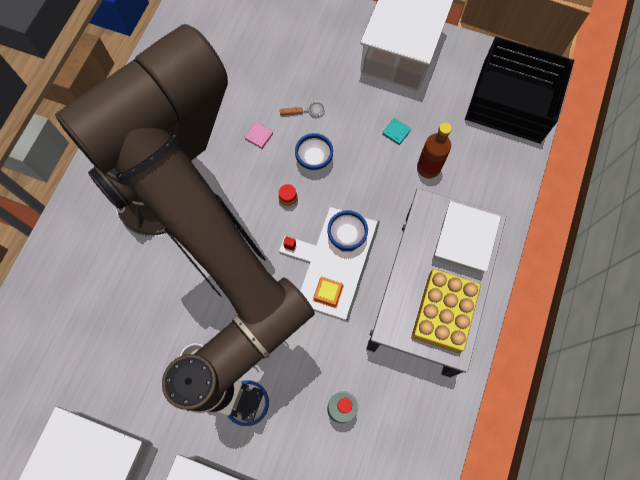

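Scene view: the first dome sits in the ring at (347,231), lids on the square at (328,292), and the gripper is over dome C at (247,402).

Call:
send_rows([
  {"dp": [0,0,12],"roll": 0,"jaw": 45},
  {"dp": [0,0,19],"roll": 0,"jaw": 45},
  {"dp": [0,0,19],"roll": 0,"jaw": 0},
  {"dp": [0,0,19],"roll": 0,"jaw": 0},
  {"dp": [0,0,19],"roll": 0,"jaw": 0},
])

```text
time_s: 30.45
tcp_pos: [0.4298, -0.4473, 0.0623]
eef_rot: [-180.0, -0.0, -89.1]
contact_force: [-0.4, -0.2, 0.3]
gripper_width: 0.015
gripper_force: 0.0
```

Call:
send_rows([
  {"dp": [0,0,0],"roll": 0,"jaw": 0},
  {"dp": [0,0,0],"roll": 0,"jaw": 0},
  {"dp": [0,0,0],"roll": 0,"jaw": 0},
  {"dp": [0,0,0],"roll": 0,"jaw": 0},
  {"dp": [0,0,0],"roll": 0,"jaw": 0},
])

```text
time_s: 31.08
tcp_pos: [0.4298, -0.4473, 0.0623]
eef_rot: [-180.0, -0.0, -89.1]
contact_force: [0.4, 1.1, 4.2]
gripper_width: 0.0076
gripper_force: 44.4
```

Run:
```python
from plan import *
plan((430.3,-447.4,190,-89),(516.2,70,190,-88),(516.2,70,108,-88))
```

```text
t31.1 pos [ 429.8 -447.3   62.3] rpy [-180.    -0.   -89.1] F [0.4 1.1 4.2] w7.6 gf44.4 J6 29
  -> [ 430. -447.  190.] yaw -89.0 | dp [ 1.000e-01 -5.000e-01 -1.277e+02] roll -0.001
  -> [ 473. -189.  190.] yaw -88.5 | dp [-2.579e+02 -4.750e+01 -1.000e-01] roll -0.009
  -> [516.  70. 190.] yaw -88.0 | dp [-2.575e+02 -4.970e+01 -1.000e-01] roll -0.009
  -> [516.  70. 108.] yaw -88.0 | dp [-0.  0. 82.] roll -0.000
```

Call:
send_rows([
  {"dp": [0,0,-10],"roll": 0,"jaw": 0},
  {"dp": [0,0,-35],"roll": 0,"jaw": 0},
  {"dp": [0,0,-70],"roll": 0,"jaw": 0},
  {"dp": [0,0,-105],"roll": 0,"jaw": 0},
  {"dp": [0,0,-128],"roll": 0,"jaw": 0},
])

```text
time_s: 31.7
tcp_pos: [0.4296, -0.4473, 0.1921]
eef_rot: [-179.9, -0.0, -89.1]
contact_force: [1.1, 0.2, -1.4]
gripper_width: 0.0073
gripper_force: 44.1
```

Call:
send_rows([
  {"dp": [-35,-6,0],"roll": 0,"jaw": 0},
  {"dp": [-85,-16,0],"roll": 0,"jaw": 0},
  {"dp": [-140,-26,0],"roll": 0,"jaw": 0},
  {"dp": [-199,-37,0],"roll": 0,"jaw": 0},
  {"dp": [-258,-47.5,0],"roll": -0.009,"jaw": 0},
])

```text
time_s: 32.33
tcp_pos: [0.4726, -0.1868, 0.1904]
eef_rot: [180.0, 0.0, -88.6]
contact_force: [1.5, 0.6, -1.2]
gripper_width: 0.0078
gripper_force: 44.8
```

Call:
send_rows([
  {"dp": [-58,-11,0],"roll": 0,"jaw": 0},
  {"dp": [-116,-22,0],"roll": 0,"jaw": 0},
  {"dp": [-170,-33,0],"roll": 0,"jaw": 0},
  {"dp": [-220,-42,0],"roll": 0,"jaw": 0},
  {"dp": [-257.5,-50,0],"roll": -0.009,"jaw": 0},
])

```text
time_s: 32.95
tcp_pos: [0.5162, 0.0721, 0.1904]
eef_rot: [180.0, 0.0, -88.0]
contact_force: [0.8, 0.0, -0.8]
gripper_width: 0.0076
gripper_force: 44.8
```

Call:
send_rows([
  {"dp": [0,0,0],"roll": 0,"jaw": 0},
  {"dp": [0,0,25],"roll": 0,"jaw": 0},
  {"dp": [0,0,50],"roll": 0,"jaw": 0},
  {"dp": [0,0,55],"roll": 0,"jaw": 0},
  {"dp": [0,0,55],"roll": 0,"jaw": 0},
])

```text
time_s: 33.58
tcp_pos: [0.5166, 0.0697, 0.1354]
eef_rot: [180.0, -0.0, -88.1]
contact_force: [-0.2, 0.5, -1.0]
gripper_width: 0.0076
gripper_force: 44.8
```

Run:
```python
from plan import *
plan((516.3,69.4,107,-88))
im,c=cap('scene');cv2.imwrite('pics/scene8.png',im)
p=proj(c,[[.568,.071,.08]])[0].astype(int); cv2.imwrite('pics/s8.png',cv2.resize(im[p[1]-80:p[1]+80,p[0]-100:p[0]+100],None,fx=3,fy=3))
```

```text
t33.6 pos [516.6  69.7 135.4] rpy [180.   -0.  -88.1] F [-0.2  0.5 -1. ] w7.6 gf44.8 J6 -27
  -> [516.  69. 107.] yaw -88.0 | dp [ 0.3  0.3 28.4] roll -0.001
```

View pics/s8.png

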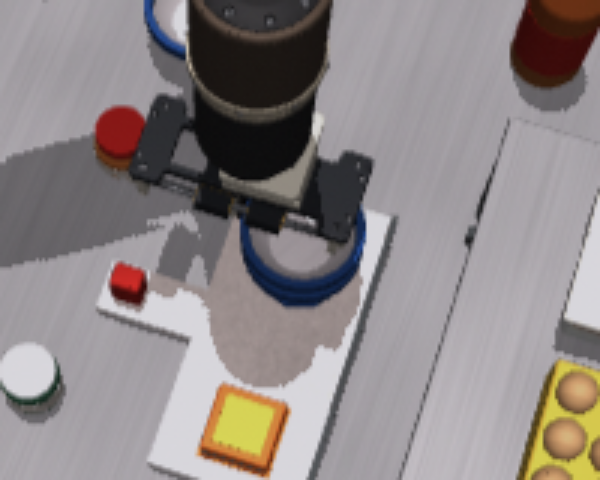

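The crop shows the second dome held level and concentric above the first, at about (303,245). I'll lower it.

Call:
send_rows([
  {"dp": [0,0,12],"roll": 0,"jaw": 0},
  {"dp": [0,0,21],"roll": 0,"jaw": 0},
  {"dp": [0,0,26],"roll": 0,"jaw": 0},
  {"dp": [0,0,28.5],"roll": 0,"jaw": 0},
  {"dp": [0,0,28.5],"roll": 0,"jaw": 0},
])

```text
time_s: 34.25
tcp_pos: [0.5172, 0.0706, 0.1072]
eef_rot: [-179.9, 0.0, -88.0]
contact_force: [-0.3, 0.6, 3.7]
gripper_width: 0.0077
gripper_force: 44.9
```

Call:
send_rows([
  {"dp": [0,0,0],"roll": 0,"jaw": 20},
  {"dp": [0,0,0],"roll": 0,"jaw": 45},
  {"dp": [0,0,0],"roll": 0,"jaw": 45},
  {"dp": [0,0,0],"roll": 0,"jaw": 45},
  {"dp": [0,0,0],"roll": 0,"jaw": 45},
])

```text
time_s: 34.88
tcp_pos: [0.5165, 0.0702, 0.1065]
eef_rot: [180.0, -0.0, -88.1]
contact_force: [0.6, -0.0, -0.4]
gripper_width: 0.0388
gripper_force: 0.0
```

Call:
send_rows([
  {"dp": [0,0,-10],"roll": 0,"jaw": 45},
  {"dp": [0,0,-35],"roll": 0,"jaw": 45},
  {"dp": [0,0,-70],"roll": 0,"jaw": 45},
  {"dp": [0,0,-73],"roll": 0,"jaw": 45},
  {"dp": [0,0,-73],"roll": 0,"jaw": 45},
])

```text
time_s: 35.5
tcp_pos: [0.5165, 0.0703, 0.18]
eef_rot: [-180.0, 0.0, -88.1]
contact_force: [-0.3, 0.1, -0.1]
gripper_width: 0.0398
gripper_force: 0.0
```

Run:
```python
from plan import *
plan((351.1,307.3,140,-127),(351.1,307.3,80,-127))
```

```text
t35.5 pos [516.5  70.3 180. ] rpy [-180.     0.   -88.1] F [-0.3  0.1 -0.1] w39.8 gf0.0 J6 -27
  -> [434. 189. 160.] yaw -107.5 | dp [-121.2   78.7   20. ] roll 0.340
  -> [351. 307. 140.] yaw -127.0 | dp [-88.1 114.6  20. ] roll 0.340
  -> [351. 307.  80.] yaw -127.0 | dp [ 0.  0. 60.] roll -0.000
```

Call:
send_rows([
  {"dp": [-24,16,4],"roll": 0.068,"jaw": 45},
  {"dp": [-48,32,8],"roll": 0.136,"jaw": 45},
  {"dp": [-73,47,12],"roll": 0.204,"jaw": 45},
  {"dp": [-97,63,16],"roll": 0.272,"jaw": 45},
  {"dp": [-121,79,20],"roll": 0.34,"jaw": 45},
])

```text
time_s: 36.12
tcp_pos: [0.4324, 0.1887, 0.1585]
eef_rot: [179.9, -0.1, -107.7]
contact_force: [1.0, -0.6, 0.2]
gripper_width: 0.0394
gripper_force: 0.0
```

Call:
send_rows([
  {"dp": [-18,24,4],"roll": 0.068,"jaw": 45},
  {"dp": [-36,48,8],"roll": 0.136,"jaw": 45},
  {"dp": [-54,70,12],"roll": 0.204,"jaw": 45},
  {"dp": [-72,94,16],"roll": 0.272,"jaw": 45},
  {"dp": [-88,114.5,20],"roll": 0.34,"jaw": 45},
])

```text
time_s: 36.75
tcp_pos: [0.3498, 0.3071, 0.1386]
eef_rot: [-180.0, -0.1, -127.1]
contact_force: [0.1, -0.1, -0.5]
gripper_width: 0.0395
gripper_force: 0.0
```

Call:
send_rows([
  {"dp": [0,0,0],"roll": 0,"jaw": 45},
  {"dp": [0,0,30],"roll": 0,"jaw": 45},
  {"dp": [0,0,55],"roll": 0,"jaw": 45},
  {"dp": [0,0,60],"roll": 0,"jaw": 45},
  {"dp": [0,0,60],"roll": 0,"jaw": 45},
])

```text
time_s: 37.38
tcp_pos: [0.351, 0.3065, 0.0796]
eef_rot: [-180.0, -0.1, -127.0]
contact_force: [0.3, 0.8, 0.6]
gripper_width: 0.0396
gripper_force: 0.0
```

Run:
```python
from plan import *
from dome import *
plan((351.1,307.3,62,-127))
for n in('top','scene'):
    im,c=cap(n); print(n,'nest',domes(im,c,.108)); print('cnt',domes(im,c,.064))
p=proj(c,[[.48,.17,.06]])[0].astype(int); cv2.imwrite('pics/s9.png',cv2.resize(im[p[1]-110:p[1]+110,p[0]-130:p[0]+130],None,fx=2.7,fy=2.7))
```

```text
t37.4 pos [351.  306.5  79.6] rpy [-1.80e+02 -1.00e-01 -1.27e+02] F [0.3 0.8 0.6] w39.6 gf0.0 J6 -102
  -> [351. 307.  62.] yaw -127.0 | dp [-0.8  0.4 17.6] roll -0.000
top nest [(567.9, 71.5, 101.7, 106.0, array([293., 211.]))]
cnt [(575.7, 73.3, 104.7, 109.2, array([293., 211.]))]
scene nest [(-294.8, 456.1, 80.6, 97.4, array([124.,  22.])), (401.6, 251.3, 100.5, 106.0, array([313., 158.])), (570.3, 64.3, 107.6, 118.6, array([348., 231.]))]
cnt [(-324.5, 483.6, 83.1, 100.4, array([124.,  22.])), (393.1, 272.5, 103.6, 109.2, array([313., 158.])), (567.0, 79.7, 110.9, 122.3, array([348., 231.]))]
```

View pics/s9.png

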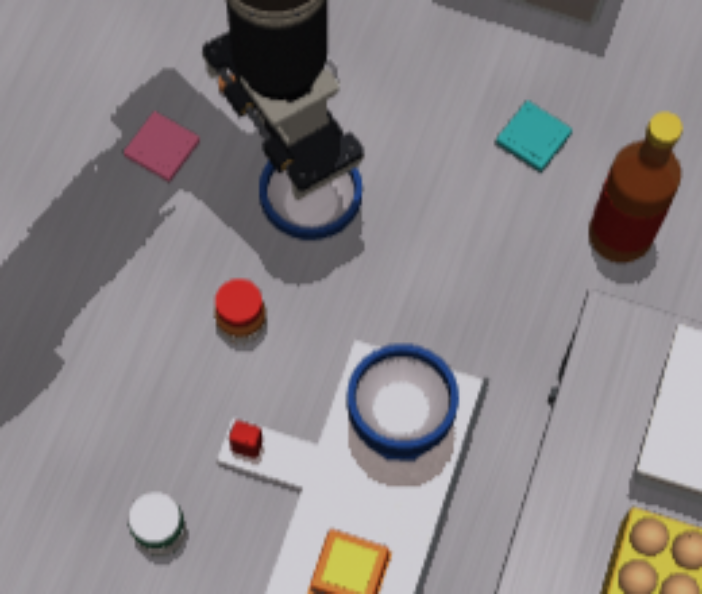

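The crop shows two domes nested level at (403,400), and the gripper above the rim of the last dome at (310,195).

Call:
send_rows([
  {"dp": [0,0,12],"roll": 0,"jaw": 45},
  {"dp": [0,0,17.5],"roll": 0,"jaw": 45},
  {"dp": [0,0,17.5],"roll": 0,"jaw": 0},
  {"dp": [0,0,17.5],"roll": 0,"jaw": 0},
  {"dp": [0,0,17.5],"roll": 0,"jaw": 0},
])

```text
time_s: 38.1
tcp_pos: [0.3509, 0.307, 0.0622]
eef_rot: [180.0, 0.0, -127.0]
contact_force: [0.0, 0.4, 0.2]
gripper_width: 0.0152
gripper_force: 0.0
```

Call:
send_rows([
  {"dp": [0,0,0],"roll": 0,"jaw": 0},
  {"dp": [0,0,0],"roll": 0,"jaw": 0},
  {"dp": [0,0,0],"roll": 0,"jaw": 0},
  {"dp": [0,0,0],"roll": 0,"jaw": 0},
  {"dp": [0,0,0],"roll": 0,"jaw": 0},
])

```text
time_s: 38.72
tcp_pos: [0.3509, 0.3072, 0.0622]
eef_rot: [180.0, 0.0, -127.0]
contact_force: [-0.5, 1.9, 3.1]
gripper_width: 0.008
gripper_force: 45.3
```

Run:
```python
from plan import *
plan((351.1,307.3,210,-127),(516.3,70,210,-88),(516.3,70,160,-88))
```

```text
t38.7 pos [350.9 307.2  62.2] rpy [ 180.    0. -127.] F [-0.5  1.9  3.1] w8.0 gf45.3 J6 -102
  -> [351. 307. 210.] yaw -127.0 | dp [-3.000e-01 -1.000e-01 -1.478e+02] roll -0.000
  -> [434. 189. 210.] yaw -107.5 | dp [  45.  -137.4   -0. ] roll -0.340
  -> [516.  70. 210.] yaw -88.0 | dp [ 8.830e+01 -1.145e+02 -1.000e-01] roll -0.340
  -> [516.  70. 160.] yaw -88.0 | dp [ 0. -0. 50.] roll -0.000
```

Call:
send_rows([
  {"dp": [0,0,-15],"roll": 0,"jaw": 0},
  {"dp": [0,0,-50],"roll": 0,"jaw": 0},
  {"dp": [0,0,-90],"roll": 0,"jaw": 0},
  {"dp": [0,0,-130],"roll": 0,"jaw": 0},
  {"dp": [0,0,-148],"roll": 0,"jaw": 0},
])

```text
time_s: 39.35
tcp_pos: [0.351, 0.3069, 0.2119]
eef_rot: [180.0, 0.1, -127.0]
contact_force: [-0.2, 0.3, -1.7]
gripper_width: 0.0079
gripper_force: 45.3
```

Call:
send_rows([
  {"dp": [7,-22,0],"roll": -0.05,"jaw": 0},
  {"dp": [16,-50,0],"roll": -0.12,"jaw": 0},
  {"dp": [26,-79,0],"roll": -0.19,"jaw": 0},
  {"dp": [35,-108,0],"roll": -0.27,"jaw": 0},
  {"dp": [45,-137.5,0],"roll": -0.34,"jaw": 0},
])

```text
time_s: 39.98
tcp_pos: [0.4334, 0.1868, 0.2094]
eef_rot: [179.9, -0.1, -107.4]
contact_force: [0.7, -0.0, -1.1]
gripper_width: 0.0078
gripper_force: 45.3
```

Call:
send_rows([
  {"dp": [19,-25,0],"roll": -0.07,"jaw": 0},
  {"dp": [38,-50,0],"roll": -0.15,"jaw": 0},
  {"dp": [57,-74,0],"roll": -0.22,"jaw": 0},
  {"dp": [76,-98,0],"roll": -0.29,"jaw": 0},
  {"dp": [88,-114.5,0],"roll": -0.34,"jaw": 0},
])

```text
time_s: 40.6
tcp_pos: [0.516, 0.0682, 0.2092]
eef_rot: [179.9, -0.0, -88.0]
contact_force: [-0.9, 0.4, -1.0]
gripper_width: 0.0081
gripper_force: 45.3
```

Call:
send_rows([
  {"dp": [0,0,0],"roll": 0,"jaw": 0},
  {"dp": [0,0,25],"roll": 0,"jaw": 0},
  {"dp": [0,0,45],"roll": 0,"jaw": 0},
  {"dp": [0,0,50],"roll": 0,"jaw": 0},
  {"dp": [0,0,50],"roll": 0,"jaw": 0},
])

```text
time_s: 41.22
tcp_pos: [0.5159, 0.07, 0.1601]
eef_rot: [180.0, -0.0, -88.0]
contact_force: [0.2, 0.1, -0.6]
gripper_width: 0.0082
gripper_force: 45.3
```

Run:
```python
from plan import *
plan((516.4,70,133,-88))
im,c=cap('scene')
p=proj(c,[[.568,.071,.12]])[0].astype(int); cv2.imwrite('pics/s10.png',cv2.resize(im[p[1]-80:p[1]+80,p[0]-100:p[0]+100],None,fx=3,fy=3))
```

```text
t41.2 pos [515.9  70.  160.1] rpy [180.  -0. -88.] F [ 0.2  0.1 -0.6] w8.2 gf45.3 J6 -27
  -> [516.  70. 133.] yaw -88.0 | dp [-0.  -0.5 27.1] roll -0.001
```

View pics/s10.png

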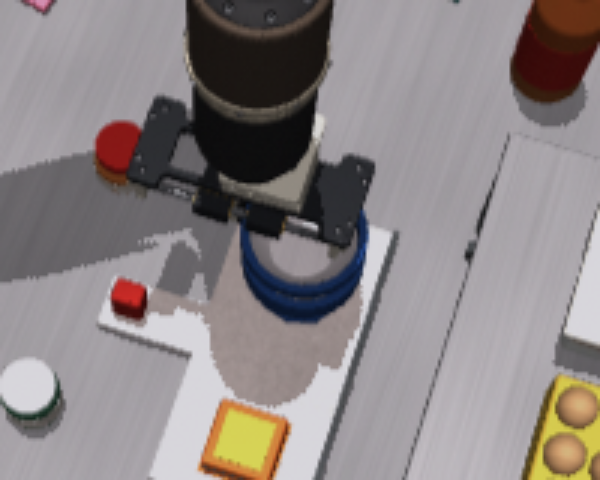

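The crop shows the third dome held level over the nest at about (303,260). I'll lower and release it.

Call:
send_rows([
  {"dp": [0,0,12],"roll": 0,"jaw": 0},
  {"dp": [0,0,21],"roll": 0,"jaw": 0},
  {"dp": [0,0,25],"roll": 0,"jaw": 0},
  {"dp": [0,0,27],"roll": 0,"jaw": 0},
  {"dp": [0,0,27],"roll": 0,"jaw": 0},
])

```text
time_s: 41.9
tcp_pos: [0.5163, 0.0697, 0.1333]
eef_rot: [-180.0, -0.0, -88.0]
contact_force: [-1.1, -0.0, 0.9]
gripper_width: 0.0079
gripper_force: 45.3
```

Call:
send_rows([
  {"dp": [0,0,0.5],"roll": 0,"jaw": 0},
  {"dp": [0,0,0.5],"roll": 0,"jaw": 20},
  {"dp": [0,0,0.5],"roll": 0,"jaw": 45},
  {"dp": [0,0,0.5],"roll": 0,"jaw": 45},
  {"dp": [0,0,0.5],"roll": 0,"jaw": 45},
])

```text
time_s: 42.52
tcp_pos: [0.5162, 0.0698, 0.1326]
eef_rot: [-180.0, 0.0, -88.1]
contact_force: [0.4, 0.5, 0.5]
gripper_width: 0.0379
gripper_force: 0.0
```

Call:
send_rows([
  {"dp": [0,0,-10],"roll": 0,"jaw": 45},
  {"dp": [0,0,-35],"roll": 0,"jaw": 45},
  {"dp": [0,0,-70],"roll": 0,"jaw": 45},
  {"dp": [0,0,-90],"roll": 0,"jaw": 45},
  {"dp": [0,0,-90],"roll": 0,"jaw": 45},
])

```text
time_s: 43.15
tcp_pos: [0.5172, 0.0701, 0.225]
eef_rot: [-179.8, 0.1, -88.0]
contact_force: [-1.0, 0.3, -0.2]
gripper_width: 0.0393
gripper_force: 0.0
```

Run:
```python
from plan import *
plan((421,-8.7,223,-88),(421,-8.7,223,-178),(421,-8.7,49,-178),start=(516.4,70.2,223,-88))
print(r.get_state()['joints'].round())
```

```text
t43.1 pos [517.2  70.1 225. ] rpy [-1.798e+02  1.000e-01 -8.800e+01] F [-1.   0.3 -0.2] w39.3 gf0.0 J6 -27
  -> [421.  -9. 223.] yaw -88.0 | dp [75.5 98.1 -0.5] roll -0.000
  -> [421.  -9. 223.] yaw -133.0 | dp [-0. -0.  0.] roll 0.785
  -> [421.  -9. 223.] yaw -178.0 | dp [-0.  0. -0.] roll 0.785
  -> [421.  -9.  49.] yaw -178.0 | dp [  0.3   0.7 174. ] roll -0.000
[ 29.   7. -20.   0. -63. -27.]
```

Call:
send_rows([
  {"dp": [16,21,0],"roll": 0.0,"jaw": 80},
  {"dp": [32,42,0],"roll": 0.1,"jaw": 80},
  {"dp": [48,64,0],"roll": 0.25,"jaw": 80},
  {"dp": [64,86,0],"roll": 0.42,"jaw": 80},
  {"dp": [75.5,106,0],"roll": 0.6,"jaw": 80},
])

```text
time_s: 43.78
tcp_pos: [0.4116, -0.01, 0.2221]
eef_rot: [180.0, -0.0, -122.8]
contact_force: [0.8, 0.6, 0.7]
gripper_width: 0.0696
gripper_force: 0.0
```

Call:
send_rows([
  {"dp": [0,0,0],"roll": 0.18,"jaw": 80},
  {"dp": [0,0,0],"roll": 0.36,"jaw": 80},
  {"dp": [0,0,0],"roll": 0.54,"jaw": 80},
  {"dp": [0,0,0],"roll": 0.72,"jaw": 80},
  {"dp": [0,0,0],"roll": 0.9,"jaw": 80},
])

```text
time_s: 44.4
tcp_pos: [0.4124, -0.0094, 0.2221]
eef_rot: [-180.0, -0.0, -174.3]
contact_force: [-0.6, 0.1, -0.1]
gripper_width: 0.0698
gripper_force: 0.0
```

Run:
```python
from plan import *
from tray import *
plan((413,-8.8,49,-178))
for n in('top','scene'):
    im,c=cap(n); print(n,'nest',[d for d in domes(im,c,.134) if 450<d[0]<650])
    print([l for l in lids2(im,c,.042) if l[0]<800])
    h=cv2.cvtColor(im,cv2.COLOR_BGR2HSV)
    m=((h[...,0]<6)|(h[...,0]>172))&(h[...,1]>120)&(h[...,2]>90)
    for i,s,cc,b in blobs(m,20):
        P=onz(c,*cc,.063)
        if .35<P[0]<.7 and abs(P[1])<.08: print(' red',cc.round(1),s,P.round(4))
p=proj(c,[[.55,.0,.08]])[0].astype(int); cv2.imwrite('pics/s11.png',cv2.resize(im[p[1]-90:p[1]+90,p[0]-110:p[0]+110],None,fx=3,fy=3))
```

```text
t44.4 pos [412.4  -9.4 222.1] rpy [-180.    -0.  -174.3] F [-0.6  0.1 -0.1] w69.8 gf0.0 J6 -111
  -> [413.  -9.  49.] yaw -178.0 | dp [ -0.8   0.6 173.1] roll 0.064
top nest [(565.9, 69.3, 102.3, 106.6, array([297., 210.]))]
[(572.1, -97.1, 60.6, 59.9, 1.0, array([359., 210.]))]
scene nest [(570.0, 59.4, 108.7, 125.4, array([348., 230.]))]
[(577.2, -103.6, 67.4, 68.7, 1.8, array([328., 292.]))]
 red [289.9 241.4] [285 237  10   9  60] [ 0.4301 -0.0105  0.063 ]
```

View pics/s11.png

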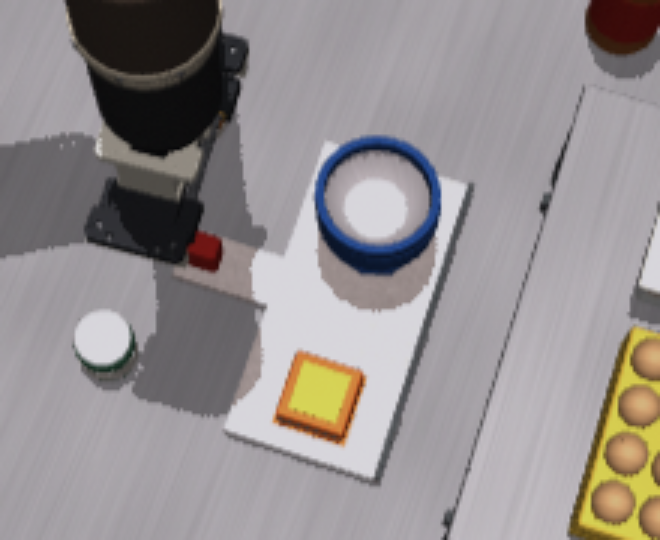

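The crop shows the nest level at (378,200) and the lid pile square at (320,395). Next I'll grip the block and push home.

Call:
send_rows([
  {"dp": [0,0,45],"roll": 0.064,"jaw": 70},
  {"dp": [0,0,95],"roll": 0.064,"jaw": 70},
  {"dp": [0,0,140],"roll": 0.064,"jaw": 70},
  {"dp": [0,0,165],"roll": 0.064,"jaw": 70},
  {"dp": [0,0,173],"roll": 0.064,"jaw": 70},
])

```text
time_s: 45.12
tcp_pos: [0.4117, -0.0098, 0.0482]
eef_rot: [-179.9, -0.2, -177.5]
contact_force: [0.5, -0.0, -0.5]
gripper_width: 0.0612
gripper_force: 0.0
```

Call:
send_rows([
  {"dp": [0,0,0],"roll": 0,"jaw": 0},
  {"dp": [0,0,0],"roll": 0,"jaw": 0},
  {"dp": [0,0,0],"roll": 0,"jaw": 0},
  {"dp": [0,0,0],"roll": 0,"jaw": 0},
  {"dp": [0,0,0],"roll": 0,"jaw": 0},
], newtons=30)

```text
time_s: 45.75
tcp_pos: [0.4133, -0.0087, 0.0501]
eef_rot: [179.9, 0.1, -177.7]
contact_force: [-2.1, 4.8, 3.6]
gripper_width: 0.0237
gripper_force: 30.0
```

Call:
send_rows([
  {"dp": [0,0,0],"roll": 0,"jaw": 0},
  {"dp": [0,0,0],"roll": 0,"jaw": 0},
])

```text
time_s: 46.0
tcp_pos: [0.4133, -0.0087, 0.05]
eef_rot: [180.0, 0.1, -177.6]
contact_force: [-2.5, 4.7, 4.6]
gripper_width: 0.0239
gripper_force: 30.0
```

Run:
```python
from plan import *
a=np.radians(2); p=r.get_state()['tcp_pos']*1000
plan((p[0]+230*np.cos(a),p[1]+230*np.sin(a),p[2],-178))
```

```text
t46.0 pos [413.3  -8.7  50. ] rpy [ 1.800e+02  1.000e-01 -1.776e+02] F [-2.5  4.7  4.6] w23.9 gf30.0 J6 -114
  -> [643.  -1.  50.] yaw -178.0 | dp [-230.    -1.4    0.3] roll 0.006
```

Call:
send_rows([
  {"dp": [-3,0,0],"roll": 0,"jaw": 0},
  {"dp": [-9,0,0],"roll": 0,"jaw": 0},
  {"dp": [-18,0,0],"roll": 0,"jaw": 0},
  {"dp": [-29,0,0],"roll": 0,"jaw": 0},
  {"dp": [-41,0,0],"roll": 0,"jaw": 0},
])

```text
time_s: 46.62
tcp_pos: [0.4538, -0.0073, 0.0501]
eef_rot: [180.0, -0.0, -177.6]
contact_force: [-4.5, 4.3, 8.9]
gripper_width: 0.0238
gripper_force: 30.0
```

Call:
send_rows([
  {"dp": [-13,0,0],"roll": 0,"jaw": 0},
  {"dp": [-26,0,0],"roll": 0,"jaw": 0},
  {"dp": [-39,0,0],"roll": 0,"jaw": 0},
  {"dp": [-52,0,0],"roll": 0,"jaw": 0},
  {"dp": [-65,0,0],"roll": 0,"jaw": 0},
])

```text
time_s: 47.25
tcp_pos: [0.5185, -0.0051, 0.0501]
eef_rot: [-180.0, -0.0, -177.6]
contact_force: [-4.9, 1.4, 9.4]
gripper_width: 0.0237
gripper_force: 30.0
```

Call:
send_rows([
  {"dp": [-13,0,0],"roll": 0,"jaw": 0},
  {"dp": [-26,0,0],"roll": 0,"jaw": 0},
  {"dp": [-39,0,0],"roll": 0,"jaw": 0},
  {"dp": [-52,0,0],"roll": 0,"jaw": 0},
  {"dp": [-65,0,0],"roll": 0,"jaw": 0},
])

```text
time_s: 47.88
tcp_pos: [0.5832, -0.0028, 0.0501]
eef_rot: [-180.0, -0.1, -177.7]
contact_force: [-4.6, -0.8, 9.0]
gripper_width: 0.0236
gripper_force: 30.0
```

Call:
send_rows([
  {"dp": [-13,0,0],"roll": 0,"jaw": 0},
  {"dp": [-24,0,0],"roll": 0,"jaw": 0},
  {"dp": [-33,0,0],"roll": 0,"jaw": 0},
  {"dp": [-39,0,0],"roll": 0,"jaw": 0},
  {"dp": [-43,0,0],"roll": 0,"jaw": 0},
])

```text
time_s: 48.5
tcp_pos: [0.6262, -0.0013, 0.0501]
eef_rot: [-180.0, -0.1, -177.7]
contact_force: [-4.9, -2.4, 7.3]
gripper_width: 0.0239
gripper_force: 30.0
```

Remaining is about 17 mm to home.

Call:
send_rows([
  {"dp": [-4,0,0],"roll": 0,"jaw": 0},
  {"dp": [-8,0,0],"roll": 0,"jaw": 0},
  {"dp": [-12,0,0],"roll": 0,"jaw": 0},
  {"dp": [-15,0,0],"roll": 0,"jaw": 0},
  {"dp": [-15,0,0],"roll": 0,"jaw": 0},
])

```text
time_s: 49.12
tcp_pos: [0.6392, -0.0009, 0.0501]
eef_rot: [-179.9, -0.3, -177.7]
contact_force: [-10.5, -0.4, 11.6]
gripper_width: 0.0238
gripper_force: 30.0
```

Call:
send_rows([
  {"dp": [-2,0,0],"roll": 0,"jaw": 0},
  {"dp": [-4,0,0],"roll": 0,"jaw": 0},
  {"dp": [-6,0,0],"roll": 0,"jaw": 0},
  {"dp": [-6,0,0],"roll": 0,"jaw": 0},
])

```text
time_s: 49.62
tcp_pos: [0.6397, -0.0009, 0.0499]
eef_rot: [-179.9, -0.8, -177.7]
contact_force: [-29.5, 4.5, 28.2]
gripper_width: 0.0238
gripper_force: 30.0
```

Call:
send_rows([
  {"dp": [5,0,0],"roll": 0,"jaw": 0},
  {"dp": [5,0,0],"roll": 0,"jaw": 60},
  {"dp": [5,0,0],"roll": 0,"jaw": 60},
  {"dp": [5,0,0],"roll": 0,"jaw": 60},
  {"dp": [5,0,0],"roll": 0,"jaw": 60},
])

```text
time_s: 50.25
tcp_pos: [0.6428, 0.0001, 0.0493]
eef_rot: [-180.0, -0.0, -177.7]
contact_force: [0.6, -0.3, 0.4]
gripper_width: 0.0519
gripper_force: 0.0
```

Call:
send_rows([
  {"dp": [2,0,-40],"roll": 0,"jaw": 60},
  {"dp": [15,0,-80],"roll": 0,"jaw": 60},
  {"dp": [50,0,-130],"roll": 0,"jaw": 60},
  {"dp": [100,0,-180],"roll": 0,"jaw": 60},
  {"dp": [150,0,-200],"roll": 0,"jaw": 60},
])

```text
time_s: 50.88
tcp_pos: [0.4927, -0.006, 0.2517]
eef_rot: [180.0, 0.2, -177.7]
contact_force: [-0.0, 0.5, 1.7]
gripper_width: 0.0526
gripper_force: 0.0
```

Call:
send_rows([
  {"dp": [20,-50,0],"roll": 0,"jaw": 60},
  {"dp": [40,-100,0],"roll": 0,"jaw": 60},
  {"dp": [60,-150,0],"roll": 0,"jaw": 60},
  {"dp": [60,-200,0],"roll": 0,"jaw": 60},
  {"dp": [60,-250,0],"roll": 0,"jaw": 60},
])

```text
time_s: 51.5
tcp_pos: [0.4428, -0.2599, 0.2501]
eef_rot: [-180.0, 0.1, -177.6]
contact_force: [0.8, -0.4, 0.6]
gripper_width: 0.0526
gripper_force: 0.0
```

Run:
```python
from plan import *
from tray import *
plan()
for n in('top','scene'):
    im,c=cap(n)
    h=cv2.cvtColor(im,cv2.COLOR_BGR2HSV)
    m=((h[...,0]<6)|(h[...,0]>172))&(h[...,1]>120)&(h[...,2]>90)
    for i,s,cc,b in blobs(m,20):
        P=onz(c,*cc,.063)
        if .35<P[0]<.75 and abs(P[1])<.08: print(n,' red',cc.round(1),s,P.round(4))
    if n=='top': p=proj(c,[[.64,0,.05]])[0].astype(int); A=cv2.resize(im[p[1]-75:p[1]+45,p[0]-110:p[0]+110],None,fx=2.6,fy=2.6)
p=proj(c,[[.68,0,.05]])[0].astype(int); B=cv2.resize(im[p[1]-60:p[1]+60,p[0]-110:p[0]+110],None,fx=2.6,fy=2.6)
cv2.imwrite('pics/end.png',np.vstack([A[:297],B[:297]]))
```

```text
t51.5 pos [ 442.8 -259.9  250.1] rpy [-1.800e+02  1.000e-01 -1.776e+02] F [ 0.8 -0.4  0.6] w52.6 gf0.0 J6 -79
top  red [326.  180.9] [323 177   7   9  60] [ 6.515e-01 -2.000e-04  6.300e-02]
scene  red [367.4 266.5] [362 262  12  10  87] [ 0.6539 -0.0035  0.063 ]
```

View pics/end.png

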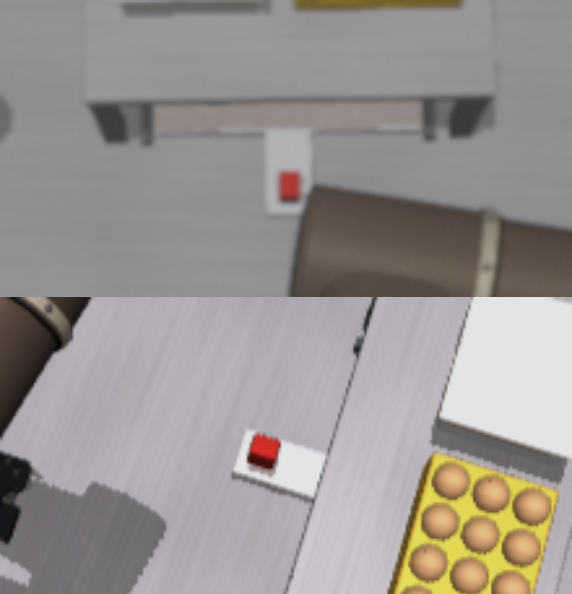

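The picture shows the tongue sticking out of the board with the grip at x ≈ 0.652. That is 60 mm ahead of the board edge, so the tray is home.

```bash
python3 -c "
from plant import r
print(r.close_job())"
```

```text
the job is handed in; nothing more can be done
None
```

I handed the job in with the three domes nested in the ring, the two orange lids (no third was in sight) piled on the square and the tray home by camera and force; the load was last seen, level and square, before the push, and no result came back.

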